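# Present a slit-lamp lens to the inspection camera

## Robot

A 6-joint arm with a two-finger parallel gripper is mounted at the origin on the work surface. World frame = base frame: x ahead of the robot, y to its left, z up, the work surface at z = 0. Lengths are in m, angles in rad, forces in N, time in s.
With the tool pointing down it reaches from about 0.25 to 0.725 m from the base axis. Payload 4 kg.
Tool frame: the origin (TCP) lies on the centre line of the jaws, within the pads' length; the fingertips stand 17 mm ahead of it and the grasp point (between the pads) lies 2 mm behind it; z points along the fingers, y is the line along which they close (so a half turn about z gives the same grasp; the last joint's range is limited). The gripper opens to 85 mm and grips with 20 to 120 N. Pads are 22 mm wide; open, the fingers measure 114 mm over their backs; the gripper's body (76 mm by 85 mm) begins 54 mm behind the grasp point. The pads swing forward as they close: fully open they stand 13 mm farther back than shut.
Start: joints at [1.287, 0.241, 0.005, 1.335, 0, 1.571], TCP at [0.14, 0.48, 0.223] pointing down, gripper open.
Joint ranges: [-2.72, 2.72], [-1.05, 1.87], [-1.09, 1.28], [-1.99, 2.15], [-1.42, 1.44], [-3.14, 3.14]. Speed limits (rad/s): [2.79, 2.79, 3.14, 3.14, 3.14, 3.14].

## Interface

Orientations are given as a unit quaternion [x, y, z, w].
In Python, from workcell import get_obs, imaging, order gives the robot as it stands.
- The arm moves only by the tool apply_moves, never from a script. Its argument "targets" is a list that holds one entry, the list of rows, each a list of 5 numbers: the shift along the world's x, y, z in units of 40 mm (1.0 is 40 mm), then the turn about the world's z in degrees, then the gripper command: -1 is shut, 1 is fully open, values between are in proportion. In form: [[[dx, dy, dz, turn, fingers], ...]]. A call has 1 to 8 rows; each row shifts and turns the commanded pose from where the row before left it; what a row does not reach is not made up. A row lasts 1/12 s, in which the tool goes at most 41.7 mm and 7.16 degrees, less where a joint would pass 70% of its speed; a pose out of reach is approached as far as the arm can. A call is refused whole if a number of a shift passes 1 or a number of a turn 7.16, either way. A call with a gripper value outside its range is refused whole. The fingers move at their own pace and stop on an object; the grip force is fixed at half the most. Time passes only in rows, so rows that do not move let the fingers close. It gives the time, the measured TCP pose, the force, the opening and the grip force at its end, in the units of the state.
- get_obs(): the state, without advancing time (a new reading comes with each control period).
- imaging.camera(name): name is "scene" or "top" or "wrist"; returns (picture, depth): 384x512x3 uint8, blue, green, red; 384x512 float32, m along the optical axis (not along the pixel's ray), 0 where there is no reading.
- imaging.get_calibration(name): a dict with "camera_matrix" (3x3 intrinsics, pixels), "k1" (the pictures are not rectified: a ray, as slopes to the right and down, at radius r is drawn at 1 + k1 r^2 times it, then the intrinsics apply), "eye" and "rotation" of the camera in the world; the wrist camera has in their place "hand_eye" (4x4, takes a point from camera to tool coordinates, whose origin is the TCP and whose axes are the flange's). Camera axes: x right, y down, z forward; pixel columns grow to the right and rows downward; lengths in m; the calibration is good to about 2 mm. A picture is of the moment at which its call begins: read the wrist's pose just before it. get_calibration takes no time and is no camera call.
- order.job_done(): hands the job in; it is judged then, once.
The state is a dict: "clock": time; "joint_pos": joint angles; "joint_vel": joint speeds; "tau": joint torques, N m; "eef_pos": TCP position; "tool_rot": TCP orientation; "ft_force": force on the tool from outside, world axes, zero at the start; "ft_torque": the same for the moment, N m; "grip_width": finger opening in m; "grasp_force": force on a finger pad.
Only numpy, scipy, OpenCV 4.12 (cv2) and the standard library are available. Lean on these libraries where they do the work, as an engineer would, in place of code of your own. Each camera call takes 0.05 s, during which the arm holds its last target. There are 200 camera calls.

## Task

Swing the keeper bar of the lens stand fully aside, lift out the lens with the blue ring by its rim without touching its glass, and hold it up in the air at the inspection camera's focus: centred on the camera's line of sight, 12 cm in front of the camera's glass and above the red cross, with its glass squarely facing the camera, which looks down at a slant. Finish while still holding it there, steady; do not put it down or let go. Leave the bar open, leave the other two lenses, the dropper bottle and the grey case where they are, and do not bump the camera.

Things in the scene. Friction and masses are not known exactly. Their poses are not given: they have to be found in the camera images.
- rack: Fixed lens stand: aluminium plate 250 x 75 x 12 mm, three black saddle posts (27 x 33 mm) along its x axis at x = -52, 0, +52 mm. Origin: middle of the row, at the table; z up. Saddle seats 67 mm up, with 5 mm lips; lenses stand there with optical axis along x, centres 85 mm up, and lift straight up. Bar's hinge post at x = -100, rest post of its free end at x = +116 mm.
- keeper (a joint): Angle of the keeper bar about its vertical hinge, rad. 0: bar along the row, 3 mm over the lens tops, so none can be lifted. Grows as the bar swings level to the stand's +y side (anticlockwise from above); stop at 1.6, over 1.25 counts as fully aside. Starts at 0 to 0.08. Friction 0.12 N m; stays where left.
- keeper_hinge (a point): On the hinge axis at mid thickness of the steel bar, 110 mm above the table. Bar 14 mm wide, 6 mm thick, top 112.5 mm above the table, free end 221 mm from the hinge. x points along the bar to its free end; z up.
- keeper_knob (a point): Middle of the upright red round knob on the bar, 14 mm in diameter, 32 mm tall (112.5 to 144.5 mm above the table). This point is 128.5 mm above the table and 195 mm from the hinge axis. x points along the bar, away from the hinge.
- lens_blue: The wanted slit-lamp lens, BLUE ring, 35 to 70 g, in any of the three saddles. Origin: its centre. x: optical axis (both ends alike). Ring 36 mm in diameter, 20 mm thick along x; flats for gripping on its +y and -y sides, 18 mm (x) by 18 mm (z), 42 mm apart over them. Domed glass, 27 mm in diameter, stands 3 mm proud on both faces. In the stand z is up.
- lens_green: The same kind of lens with a GREEN ring, in another saddle; to be left alone. Origin: its centre.
- lens_orange: The same kind of lens with an ORANGE ring, in another saddle; to be left alone. Origin: its centre.
- glass_lens_blue: The clear glass of the blue lens; moves with it. Origin at the lens centre, x along the optical axis. Not to be touched by the fingers.
- camera_stand: Fixed stand of the inspection camera: white plate 300 x 110 x 12 mm, from 65 mm before to 235 mm behind its origin along x. Origin: at table height under the focus point, at the red cross (60 mm) on the plate. z up; x level, towards the post (28 mm thick, 180 mm behind the cross) that carries the camera.
- camera_head: The inspection camera: white housing 75 x 64 x 58 mm with a black barrel, 48 mm in diameter, in front. It looks along its own -x, 0.35 rad (20 degrees) below level. Origin: on its line of sight, 170 mm behind the focus point; the barrel's front glass is 50 mm before the origin.
- focus (a point): Focus of the camera, in empty air 200 mm above the table over the red cross, on the line of sight, 120 mm in front of the barrel's glass. x: along the line of sight towards the camera (0.35 rad above level); y level; z up, leaning away from the camera. The blue lens's centre belongs here, its own x axis along this x (either way round).
- drops: White dropper bottle, 28 mm in diameter, 62 mm tall, standing loose. Origin: centre of its underside. To be left alone.
- case: Grey plastic case 100 x 55 x 26 mm, lying loose. Origin: centre of its underside. To be left alone.

How it is judged:
On the way, in this order (a step that is already met when the one before it is completed fails the run):
1. the keeper bar is swung fully aside (over 1.25 rad) (value of joint keeper above 1.25 rad), for 0.2 s.
2. the blue lens is lifted clear of its saddle in the fingers (height (world z) of lens_blue above 0.125 m and contact force between the fingers and lens_blue above 0.5 N), for 0.2 s.
At the end, for the whole second after the job is handed in: Blue lens held still in the fingers in the air, touching neither stand, centre within 15 mm of the focus, optical axis within 0.15 rad of the line of sight; bar still open (over 1.25 rad); other lenses, bottle and case upright and within 12 mm of their starts (distance between lens_blue and focus below 0.015 m and angle between the x axis of lens_blue and the x axis of focus, either way round below 0.15 rad and contact force between the fingers and lens_blue above 0.5 N and height (world z) of lens_blue above 0.17 m and linear speed of lens_blue below 0.02 m/s and angular speed of lens_blue below 0.2 rad/s and contact force between lens_blue and rack below 0.05 N and contact force between lens_blue and camera_stand below 0.05 N and value of joint keeper above 1.25 rad and distance of each of lens_green, lens_orange, drops, case from where it was at the start of the episode below 0.012 m and angle between each of lens_green, lens_orange, drops, case's own z axis and vertical below 0.2 rad); the arm keeps its last pose, push and grip.
It fails at once if the fingers touch the blue lens's glass (contact force between the fingers and glass_lens_blue above 0.3 N).
It fails at once if the camera or its stand is bumped (over 2 N) (contact force between any of the arm, the fingers, lens_blue and camera_stand above 2 N).
It fails at once if another lens, the bottle or the case is disturbed (moved over 15 mm) (distance of any of lens_green, lens_orange, drops, case from where it was at the start of the episode above 0.015 m).
It also fails if it takes over 58 s, if anything falls off the work surface, if the arm or the gripper's body presses on something with over 40 N, if the wrist force passes 120 N, or if a joint passes its speed limit or range.

## Working session

There is one attempt and no reset: what is moved stays moved. The work goes in short steps, Python scripts to look and compute and a tool call to move; the robot and the scene stay as the last step left them, time stands still between calls to the robot, and variables do not carry over. Pictures are saved under pics/ and viewed, at most 10 in all, crops included, and the job is handed in when it is done.

Besides the shell and the picture viewer there is one more tool, called after "Emit:" as name([rows], argument=value, ...), one row to a line, values as JSON. apply_moves: Moves the arm, as the interface text tells. Its arguments: {"type":"object","properties":{"targets":{"type":"array","items":{"type":"array","items":{"type":"array","items":{"type":"number"}}}}},"required":["targets"]}

```bash
mkdir -p pics; ls; cat > h.py <<'E'
import numpy as np, cv2, pickle
from workcell import get_obs, imaging, order
from scipy.spatial.transform import Rotation as R
def snap(name,fn):
    o=get_obs(); im,d=imaging.camera(name); cv2.imwrite(f'pics/{fn}.png',im)
    c=imaging.get_calibration(name)
    if name=='wrist':
        T=np.eye(4);T[:3,:3]=R.from_quat(o['tool_rot']).as_matrix();T[:3,3]=o['eef_pos']
        T=T@np.array(c['hand_eye']);c['eye']=T[:3,3];c['rotation']=T[:3,:3]
    pickle.dump((im,d,c,o),open(f'pics/{fn}.pkl','wb')); return im,d,c,o
def load(fn): return pickle.load(open(f'pics/{fn}.pkl','rb'))
def ray(c,uv):
    K=np.array(c['camera_matrix'],float)
    uv=np.atleast_2d(np.array(uv,float)).reshape(-1,1,2)
    p=cv2.undistortPoints(uv,K,np.array([c['k1'],0,0,0.]))[:,0]
    return p
def plane(c,uv,z):
    p=ray(c,uv); v=np.c_[p,np.ones(len(p))]@np.array(c['rotation']).T
    e=np.array(c['eye']); return e+v*((z-e[2])/v[:,2])[:,None]
def cloud(d,c):
    h,w=d.shape; u,v=np.meshgrid(np.arange(w),np.arange(h))
    p=ray(c,np.stack([u,v],-1).reshape(-1,2)); z=d.reshape(-1,1)
    P=np.c_[p*z,z]@np.array(c['rotation']).T+np.array(c['eye'])
    P[z[:,0]==0]=np.nan
    return P.reshape(h,w,3)
E
python3 - <<'E'
from h import *
o=get_obs()
for k in o: print(k,np.round(o[k],4))
for n in('scene','top'):
    im,d,c,o=snap(n,n+'0'); print(n,np.round(c['eye'],3),np.round(c['rotation'],3).tolist(),c['k1'])
E
```

```text
pics
clock 0.0
joint_pos [ 1.287   0.2414  0.0037  1.3352 -0.      1.5708]
joint_vel [ 0.0003 -0.001  -0.0011  0.0002  0.0005  0.0015]
tau [-1.40000e-03 -3.72316e+01  2.52409e+01  1.69000e-02  1.00000e-04
  0.00000e+00]
eef_pos [0.1398 0.4794 0.2216]
tool_rot [ 1.414e-01  9.900e-01 -1.000e-03 -1.000e-04]
ft_force [-0.0284 -0.5765  0.0284]
ft_torque [-0.0356  0.0172  0.0377]
grasp_force 0.0
grip_width 0.0856
scene [1.356 0.094 0.977] [0.641, 0.666, -0.277, -0.262] -0.08190928744407254
top [0.384 0.066 1.555] [0.707, -0.703, 0.058, -0.04] -0.2077161489857359
```

View pics/scene0.png

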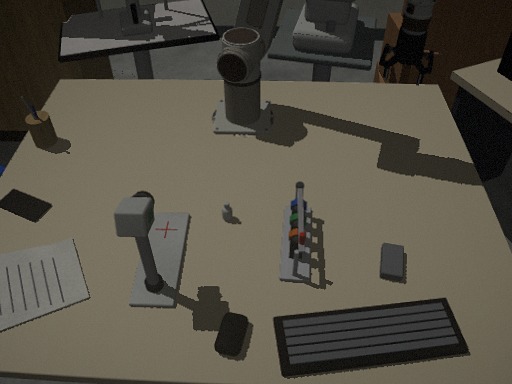

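View pics/top0.png

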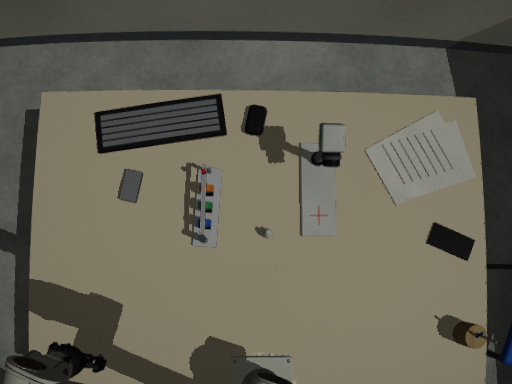

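```bash
sed -i "s/pickle.dump((im/c['rotation']=R.from_quat(c['rotation']).as_matrix() if np.size(c['rotation'])==4 else c['rotation'];pickle.dump((im/" h.py
python3 - <<'E'
from h import *
for n in('scene0','top0'):
    im,d,c,o=load(n); c['rotation']=R.from_quat(c['rotation']).as_matrix() if np.size(c['rotation'])==4 else c['rotation']
    pickle.dump((im,d,c,o),open(f'pics/{n}.pkl','wb'))
    hsv=cv2.cvtColor(im,cv2.COLOR_BGR2HSV); P=cloud(d,c)
    for nm,lo,hi,z in(('red',(0,150,60),(5,255,255),.1285),('orange',(6,150,60),(18,255,255),.085),('green',(45,120,30),(80,255,255),.085),('blue',(105,150,40),(130,255,255),.085)):
        m=cv2.inRange(hsv,np.array(lo),np.array(hi)); k,l,s,ce=cv2.connectedComponentsWithStats(m)
        for i in range(1,k):
            if s[i,4]>=5:
                q=np.nanmedian(P[l==i],0); print(n,nm,s[i],ce[i].round(1),'plane',plane(c,ce[i],z)[0].round(3),'depth',q.round(3))
    if n=='top0':
        for uv,z in(((318,215),.012),((204,238),.11),((268,234),.06),((130,186),.026),((333,138),.25)):
            print(uv,plane(c,uv,z).round(3),P[uv[1],uv[0]].round(3))
E
```

```text
scene0 red [300 233   5   4  19] [301.9 234.4] plane [0.639 0.177 0.128] depth [0.652 0.175 0.144]
scene0 orange [289 228   9   9  56] [293.3 232. ] plane [0.595 0.16  0.085] depth [0.607 0.159 0.099]
scene0 green [290 213   7   8  31] [293.5 216.4] plane [0.543 0.162 0.085] depth [0.555 0.161 0.099]
scene0 blue [  0 165   5  10  33] [  1.5 168.7] plane [ 0.385 -0.684  0.085] depth [-0.009 -0.998 -0.277]
scene0 blue [291 199   6   6  22] [293.8 202. ] plane [0.492 0.164 0.085] depth [0.504 0.163 0.098]
top0 red [201 169   5   5  17] [203.1 170.6] plane [0.652 0.174 0.129] depth [0.65  0.173 0.142]
top0 orange [200 185   1   5   5] [200. 187.] plane [0.611 0.186 0.085] depth [0.609 0.185 0.091]
top0 orange [206 185   8   7  47] [209.3 187.9] plane [0.608 0.158 0.085] depth [0.606 0.158 0.098]
top0 green [320 131   1  11  11] [320. 136.] plane [ 0.772 -0.178  0.085] depth [ 0.72  -0.145  0.282]
top0 green [198 203   2   5  10] [198.5 205. ] plane [0.556 0.189 0.085] depth [0.555 0.189 0.091]
top0 green [206 202   6   8  41] [208.4 205.4] plane [0.555 0.16  0.085] depth [0.554 0.16  0.098]
top0 blue [197 219   3   7  17] [197.9 222. ] plane [0.506 0.19  0.085] depth [0.505 0.189 0.093]
top0 blue [205 219   6   8  39] [207.4 222.7] plane [0.504 0.162 0.085] depth [0.502 0.162 0.097]
top0 blue [503 338   9  28 141] [508.3 354.9] plane [ 0.079 -0.788  0.085] depth [ 0.    -1.    -0.278]
(318, 215) [[ 0.536 -0.179  0.012]] [ 0.535 -0.179  0.017]
(204, 238) [[0.457 0.17  0.11 ]] [0.457 0.169 0.117]
(268, 234) [[ 0.473 -0.019  0.06 ]] [ 0.473 -0.019  0.063]
(130, 186) [[0.621 0.411 0.026]] [0.622 0.413 0.021]
(333, 138) [[ 0.723 -0.187  0.25 ]] [ 0.711 -0.178  0.296]
```

Emit:
apply_moves([
  [[0.8, -0.6, 0, 2, -1], [0.8, -0.6, 0, 2, -1], [0.8, -0.6, 0, 2, -1], [0.8, -0.6, 0, 2, -1], [0.8, -0.6, 0, 2, -1], [0.8, -0.6, 0, 2, -1], [0.8, -0.6, 0, 2, -1], [0.8, -0.6, 0, 2, -1]],
])

```text
clock: 0.77
eef_pos: [0.397, 0.2864, 0.2222]
tool_rot: [0.001, 1.0, -0.0, -0.0]
ft_force: [0.2, -0.3, 0.9]
grip_width: -0.0002
grasp_force: 0.0
```

```bash
python3 - <<'E'
from h import *
o=get_obs()
print(o['joint_pos'].round(3) if hasattr(o['joint_pos'],'round') else o['joint_pos'],R.from_quat(o['tool_rot']).as_matrix().round(3),o['eef_pos'])
im,d,c,o=load('top0'); P=cloud(d,c)
# camera plate: points with z ~ .012, whiteish, region
m=(P[...,0]>.44)&(P[...,0]<.8)&(P[...,1]<-.11)&(P[...,1]>-.25)&(P[...,2]<.03)&(im.min(2)>110)&((im.max(2).astype(int)-im.min(2))<35)
c0=max(cv2.findContours(m.astype(np.uint8),0,2)[0],key=cv2.contourArea)
print('plate',plane(c,cv2.boxPoints(cv2.minAreaRect(c0)),.012).round(3))
hsv=cv2.cvtColor(im,cv2.COLOR_BGR2HSV)
s=(((hsv[...,0]<10)|(hsv[...,0]>170))&(hsv[...,1]>60)); s[:195]=0;s[236:]=0;s[:,:300]=0;s[:,336:]=0
uv=np.argwhere(s)[:,::-1]; print('cross',len(uv),uv.min(0),uv.max(0),plane(c,(uv.min(0)+uv.max(0))/2.,.012).round(3))
E
```

```text
[ 0.625  0.22  -0.022  1.329  0.     0.628] [[-1.     0.003 -0.001]
 [ 0.003  1.    -0.   ]
 [ 0.001 -0.    -1.   ]] [0.39701448 0.28636992 0.2222079 ]
plate [[ 0.718 -0.127  0.012]
 [ 0.722 -0.235  0.012]
 [ 0.473 -0.236  0.012]
 [ 0.47  -0.13   0.012]]
cross 46 [310 206] [327 224] [[ 0.536 -0.181  0.012]]
```

Emit:
apply_moves([
  [[0.8, -0.6, 0, 0, -1], [0.8, -0.6, 0, 0, -1], [0.8, -0.6, 0, 0, -1], [0.8, -0.6, 0, 0, -1], [0.8, -0.6, 0, 0, -1], [0.8, -0.6, 0, 0, -1], [0.7, -0.5, 0, 0, -1], [0.7, -0.5, 0, 0, -1]],
])

```text
clock: 1.43
eef_pos: [0.645, 0.1023, 0.2217]
tool_rot: [0.003, 1.0, -0.0, -0.001]
ft_force: [0.6, 0.2, 0.1]
grip_width: 0.0
grasp_force: 0.0
```

```bash
python3 - <<'E'
from h import *
im,d,c,o=snap('wrist','w1'); print(o['eef_pos'],c['eye'].round(3),c['rotation'].round(2).tolist())
E
```

```text
[0.64503004 0.10225399 0.22166057] [0.566 0.103 0.373] [[0.0, 0.95, 0.31], [1.0, -0.0, -0.0], [-0.0, 0.31, -0.95]]
```

View pics/w1.png

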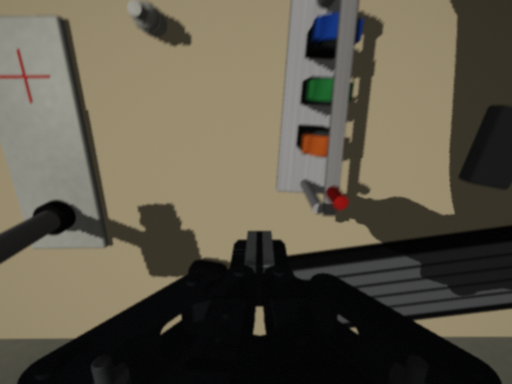

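```bash
python3 - <<'E'
from h import *
im,d,c,o=load('w1'); P=cloud(d,c)
hsv=cv2.cvtColor(im,cv2.COLOR_BGR2HSV)
for nm,lo,hi in(('red',(0,150,60),(5,255,255)),('orange',(7,150,60),(18,255,255)),('green',(45,120,30),(80,255,255)),('blue',(105,150,40),(130,255,255))):
    m=cv2.inRange(hsv,np.array(lo),np.array(hi)); k,l,s,ce=cv2.connectedComponentsWithStats(m)
    for i in range(1,k):
        if s[i,4]>=40:
            p=P[l==i];print(nm,s[i],np.nanpercentile(p,[3,50,97],0).round(3).tolist())
for uv in((60,75),(24,76),(60,214),(25,103),(17,50)): print(uv,P[uv[1],uv[0]].round(3),plane(c,uv,.012).round(3))
E
```

```text
red [327 188  22  23 311] [[0.644, 0.169, -0.001], [0.649, 0.173, 0.142], [0.713, 0.221, 0.145]]
orange [301 134  27  22 512] [[0.597, 0.148, 0.045], [0.607, 0.158, 0.097], [0.619, 0.169, 0.103]]
green [305  79  28  24 588] [[0.547, 0.151, 0.046], [0.556, 0.16, 0.095], [0.566, 0.169, 0.102]]
blue [312  13  26  29 593] [[0.495, 0.154, 0.076], [0.504, 0.162, 0.095], [0.513, 0.17, 0.102]]
blue [356  20   7  21  80] [[0.498, 0.191, 0.092], [0.505, 0.192, 0.093], [0.513, 0.195, 0.095]]
(60, 75) [ 0.535 -0.137  0.011] [[ 0.535 -0.136  0.012]]
(24, 76) [ 0.536 -0.18   0.012] [[ 0.536 -0.18   0.012]]
(60, 214) [ 0.707 -0.162  0.032] [[ 0.716 -0.177  0.012]]
(25, 103) [ 0.567 -0.187  0.012] [[ 0.567 -0.187  0.012]]
(17, 50) [ 0.508 -0.181  0.012] [[ 0.508 -0.18   0.012]]
```

```bash
python3 - <<'E'
import numpy as np
f=np.linspace(-.25,1.38,15);p=4.875*np.c_[np.cos(f),np.sin(f)];print(np.diff(p,axis=0).round(2).tolist())
E
```

```text
[[0.11, 0.56], [0.04, 0.57], [-0.02, 0.57], [-0.09, 0.56], [-0.15, 0.55], [-0.22, 0.52], [-0.28, 0.5], [-0.33, 0.46], [-0.38, 0.42], [-0.43, 0.37], [-0.47, 0.32], [-0.5, 0.26], [-0.53, 0.2], [-0.55, 0.14]]
```

Emit:
apply_moves([
  [[0, 0, -0.5, 0, -1], [0, 0, -0.5, 0, -1], [0, 0, -0.5, 0, -1], [0, 0, -0.5, 0, -1], [0, 0.3, -0.05, 0, -1], [0, 0.3, 0, 0, -1]],
])

```text
clock: 1.98
eef_pos: [0.6424, 0.1282, 0.1384]
tool_rot: [0.003, 1.0, -0.0, -0.002]
ft_force: [-0.5, 1.0, 0.0]
grip_width: 0.0001
grasp_force: 0.0
```

Emit:
apply_moves([
  [[0.15, 0.56, 0, 0, -1], [0.08, 0.57, 0, 3, -1], [-0.02, 0.57, 0, 7, -1], [-0.09, 0.56, 0, 7, -1], [-0.15, 0.55, 0, 7, -1], [-0.22, 0.52, 0, 7, -1], [-0.28, 0.5, 0, 7, -1], [-0.33, 0.46, 0, 7, -1]],
])

```text
clock: 2.65
eef_pos: [0.6096, 0.3031, 0.1425]
tool_rot: [-0.384, 0.923, 0.0, 0.002]
ft_force: [-0.1, 0.1, 0.5]
grip_width: -0.0002
grasp_force: 0.0
```

Emit:
apply_moves([
  [[-0.38, 0.42, 0, 7, -1], [-0.43, 0.37, 0, 7, -1], [-0.47, 0.32, 0, 7, -1], [-0.5, 0.26, 0, 7, -1], [-0.53, 0.2, 0, 7, -1], [-0.55, 0.14, 0, 5, -1], [0, 0, 0, 0, -1]],
])

```text
clock: 3.23
eef_pos: [0.4912, 0.3714, 0.1427]
tool_rot: [-0.677, 0.736, 0.001, 0.001]
ft_force: [-0.3, 0.2, 0.6]
grip_width: -0.0004
grasp_force: 0.0
```

```bash
python3 - <<'E'
from h import *
im,d,c,o=snap('top','top1'); print(o['eef_pos'])
im=cv2.resize(im[130:260,110:350],None,fx=3,fy=3); cv2.imwrite('pics/top1c.png',im)
E
```

```text
[0.49119382 0.37136673 0.14269778]
```

View pics/top1c.png

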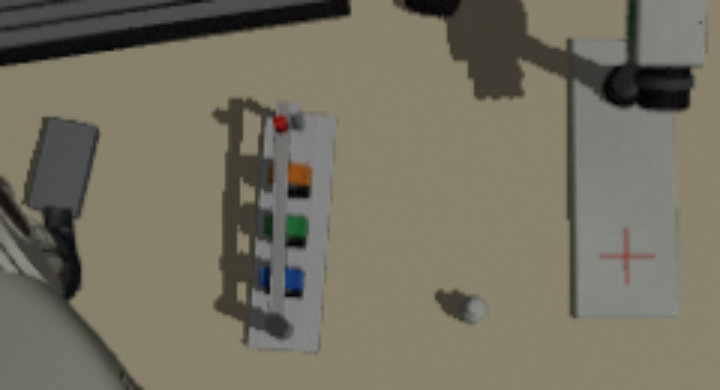

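```bash
python3 - <<'E'
from h import *
im,d,c,o=snap('scene','s1'); print(o['eef_pos'],o['clock'])
cv2.imwrite('pics/s1c.png',cv2.resize(im[150:300,220:430],None,fx=3,fy=3))
im,d,c,o=snap('wrist','w2')
hsv=cv2.cvtColor(im,cv2.COLOR_BGR2HSV); m=cv2.inRange(hsv,np.array((0,150,60)),np.array((5,255,255)));print(np.argwhere(m)[:,::-1].mean(0) if m.any() else 0)
E
```

```text
[0.49332478 0.37079274 0.14275569] 3.2833
0
```

View pics/s1c.png

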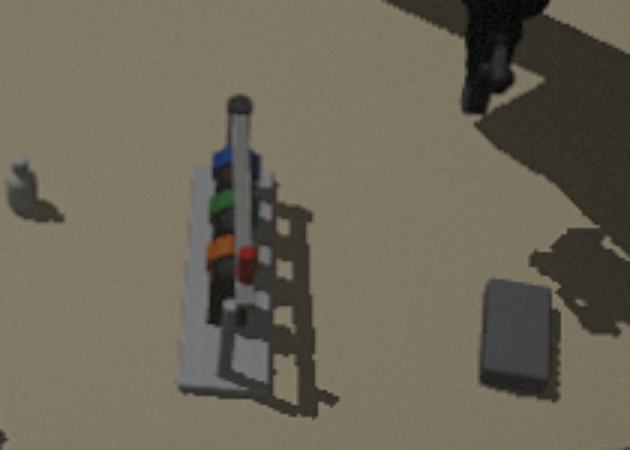

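Emit:
apply_moves([
  [[0, 0, 0.9, 0, -1], [0, 0, 0.9, 0, -1], [0, 0, 0.4, -7, -1], [0.3, -0.2, 0, -7, -1], [0.4, -0.5, 0, -7, -1], [0.4, -0.5, 0, -7, -1], [0.4, -0.5, 0, -7, -1], [0.4, -0.5, 0, -7, -1]],
])

```text
clock: 4.05
eef_pos: [0.5731, 0.279, 0.2293]
tool_rot: [-0.361, 0.933, 0.0, 0.001]
ft_force: [-0.3, -0.1, -0.5]
grip_width: -0.0001
grasp_force: 0.0
```

Emit:
apply_moves([
  [[0.4, -0.5, 0, -7, -1], [0.4, -0.5, 0, -7, 1], [0.4, -0.5, 0, -7, 1], [0.4, -0.5, 0, -7, 1], [0.4, -0.5, 0, -7, 1], [0.3, -0.5, 0, -7, 1], [0, 0, 0, 0, 1], [0, 0, 0, 0, 1]],
])

```text
clock: 4.72
eef_pos: [0.6646, 0.1581, 0.2283]
tool_rot: [-0.005, 1.0, 0.0, 0.0]
ft_force: [-0.0, 0.5, -0.8]
grip_width: 0.0835
grasp_force: 0.0
```

```bash
python3 - <<'E'
from h import *
im,d,c,o=snap('wrist','w3'); P=cloud(d,c); print(o['eef_pos'],o['grip_width'],o['tool_rot'])
hsv=cv2.cvtColor(im,cv2.COLOR_BGR2HSV); m=cv2.inRange(hsv,np.array((0,150,60)),np.array((5,255,255)))
uv=np.argwhere(m)[:,::-1];print(len(uv),uv.mean(0),np.nanpercentile(P[m>0],[5,50,95],0).round(3).tolist())
E
```

```text
[0.66462202 0.15805285 0.22833939] 0.08345322901334808 [-4.86449948e-03  9.99988130e-01  1.69140035e-04  2.20511702e-04]
221 [274.20361991 173.77828054] [[0.643, 0.17, 0.125], [0.648, 0.175, 0.144], [0.654, 0.181, 0.145]]
```

View pics/w3.png

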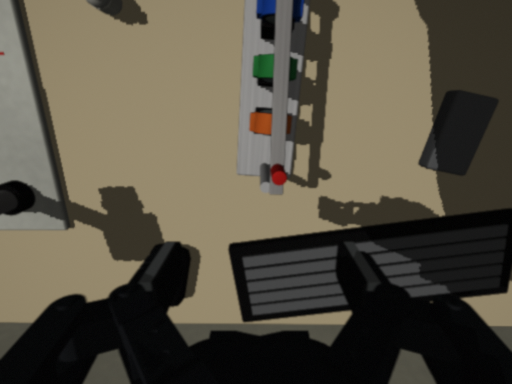

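Emit:
apply_moves([
  [[-0.4, 0.42, 0, 0, 1], [0, 0, -0.6, 0, 1], [0, 0, -0.6, 0, 1], [0, 0, -0.6, 0, 1], [0, 0, -0.5, 0, 1], [0, 0, 0, 0, -1], [0, 0, 0, 0, -1], [0, 0, 0, 0, -1]],
])

```text
clock: 5.43
eef_pos: [0.6478, 0.1778, 0.1382]
tool_rot: [-0.007, 1.0, 0.0, 0.001]
ft_force: [1.0, -1.1, 0.1]
grip_width: 0.0517
grasp_force: 0.0
```

Emit:
apply_moves([
  [[0, 0, 0, 0, -1], [0, 0, 0, 0, -1], [0, 0, 0, 0, -1], [0, 0, 0, 0, -1]],
])

```text
clock: 5.77
eef_pos: [0.6477, 0.1769, 0.1376]
tool_rot: [-0.006, 1.0, 0.0, 0.001]
ft_force: [-0.1, 1.0, -1.1]
grip_width: 0.0006
grasp_force: 0.0
```

```bash
python3 - <<'E'
from h import *
im,d,c,o=snap('wrist','w4'); P=cloud(d,c); print(o['eef_pos'],o['grip_width'])
hsv=cv2.cvtColor(im,cv2.COLOR_BGR2HSV); m=cv2.inRange(hsv,np.array((0,150,60)),np.array((5,255,255)))
if m.any():
    uv=np.argwhere(m)[:,::-1];print(len(uv),uv.mean(0),np.nanpercentile(P[m>0],[5,50,95],0).round(3).tolist())
E
```

```text
[0.64772363 0.17689152 0.13755624] 0.0005845787494904182
103 [251.77669903 224.09708738] [[0.643, 0.17, 0.117], [0.644, 0.173, 0.125], [0.646, 0.175, 0.133]]
```

View pics/w4.png

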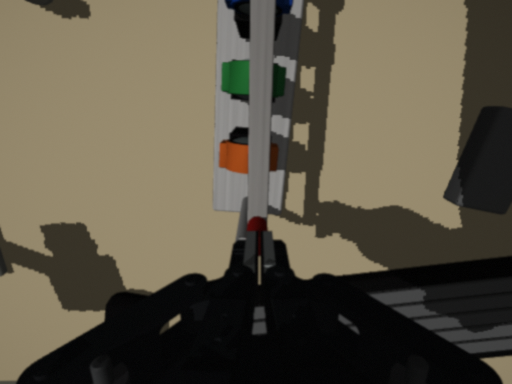

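```bash
python3 - <<'E'
from h import *
im,d,c,o=load('w4'); P=cloud(d,c)
for r in range(210,300,6): print(r,[(im[r,u].tolist(),P[r,u].round(3).tolist()) for u in(251,258,266)])
E
```

```text
210 [([110, 113, 116], [0.64, 0.172, 0.112]), ([107, 110, 112], [0.639, 0.177, 0.113]), ([92, 95, 97], [0.64, 0.182, 0.112])]
216 [([104, 108, 112], [0.644, 0.172, 0.112]), ([55, 58, 77], [0.644, 0.177, 0.113]), ([88, 93, 96], [0.644, 0.182, 0.111])]
222 [([8, 10, 75], [0.644, 0.172, 0.122]), ([6, 8, 52], [0.643, 0.177, 0.124]), ([36, 44, 58], [0.649, 0.182, 0.111])]
228 [([9, 10, 74], [0.644, 0.172, 0.132]), ([4, 6, 46], [0.644, 0.177, 0.132]), ([22, 29, 50], [0.646, 0.182, 0.128])]
234 [([45, 46, 44], [0.637, 0.173, 0.154]), ([6, 5, 22], [0.643, 0.177, 0.141]), ([44, 45, 43], [0.636, 0.181, 0.155])]
240 [([44, 45, 43], [0.637, 0.173, 0.16]), ([6, 6, 29], [0.645, 0.177, 0.145]), ([44, 44, 43], [0.636, 0.181, 0.162])]
246 [([44, 45, 44], [0.636, 0.173, 0.168]), ([7, 6, 28], [0.649, 0.177, 0.144]), ([45, 45, 43], [0.637, 0.181, 0.166])]
252 [([44, 44, 43], [0.637, 0.173, 0.172]), ([6, 5, 27], [0.653, 0.177, 0.145]), ([45, 45, 44], [0.636, 0.181, 0.173])]
258 [([29, 30, 29], [0.636, 0.174, 0.179]), ([60, 76, 84], [0.747, 0.178, -0.001]), ([43, 44, 43], [0.636, 0.18, 0.178])]
264 [([32, 32, 31], [0.637, 0.174, 0.183]), ([61, 78, 86], [0.755, 0.178, -0.001]), ([58, 59, 57], [0.637, 0.18, 0.182])]
270 [([12, 11, 11], [0.635, 0.174, 0.189]), ([61, 78, 86], [0.763, 0.178, -0.0]), ([22, 23, 22], [0.636, 0.18, 0.189])]
276 [([4, 4, 2], [0.636, 0.174, 0.192]), ([61, 78, 86], [0.772, 0.178, -0.0]), ([6, 5, 5], [0.635, 0.18, 0.193])]
282 [([7, 5, 5], [0.635, 0.174, 0.197]), ([65, 83, 91], [0.781, 0.178, -0.001]), ([3, 4, 3], [0.637, 0.18, 0.194])]
288 [([4, 4, 4], [0.637, 0.174, 0.199]), ([5, 5, 6], [0.782, 0.178, 0.009]), ([5, 4, 4], [0.641, 0.18, 0.194])]
294 [([4, 4, 3], [0.644, 0.174, 0.194]), ([6, 7, 6], [0.784, 0.178, 0.017]), ([4, 4, 4], [0.644, 0.18, 0.193])]
```

Emit:
apply_moves([
  [[0, 0, 0, 0, 1], [0, 0, 0, 0, 1], [0, 0, 0, 0, 1], [0, 0, 0, 0, 1], [0, 0, 0, 0, 1], [-0.12, -0.05, -0.28, 0, 1], [0, 0, -0.27, 0, 1], [0, 0, 0, 0, 1]],
])

```text
clock: 6.48
eef_pos: [0.6406, 0.1743, 0.1116]
tool_rot: [-0.006, 1.0, -0.001, -0.002]
ft_force: [-0.3, 0.1, -0.0]
grip_width: 0.0854
grasp_force: 0.0
```

Emit:
apply_moves([
  [[0, 0, 0, 0, -1], [0, 0, 0, 0, -1], [0, 0, 0, 0, -1], [0, 0, 0, 0, -1], [0, 0, 0, 0, -1], [0, 0, 0, 0, -1], [0, 0, 0, 0, -1]],
])

```text
clock: 7.07
eef_pos: [0.6427, 0.1749, 0.1151]
tool_rot: [-0.006, 1.0, 0.0, 0.0]
ft_force: [-0.3, 0.1, 1.0]
grip_width: 0.0119
grasp_force: 58.5
```

```bash
python3 - <<'E'
from h import *
f=np.arange(13)*.122;p=4.725*np.c_[np.cos(f),np.sin(f)];print(np.diff(p,axis=0).round(2).tolist())
im,d,c,o=snap('wrist','w5'); P=cloud(d,c); print(o['eef_pos'],o['grip_width'])
for r in range(216,300,4): print(r,[P[r,u].round(3).tolist() for u in(240,246,252,270,276)])
E
```

```text
[[-0.04, 0.58], [-0.1, 0.57], [-0.17, 0.55], [-0.24, 0.52], [-0.3, 0.49], [-0.36, 0.45], [-0.41, 0.4], [-0.46, 0.35], [-0.5, 0.29], [-0.53, 0.23], [-0.55, 0.16], [-0.57, 0.1]]
[0.64265327 0.17492327 0.11507312] 0.011921884368043333
216 [[0.673, 0.157, 0.012], [0.664, 0.164, 0.031], [0.63, 0.171, 0.112], [0.63, 0.182, 0.111], [0.672, 0.193, 0.011]]
220 [[0.677, 0.157, 0.012], [0.664, 0.164, 0.04], [0.632, 0.171, 0.113], [0.632, 0.182, 0.113], [0.677, 0.193, 0.012]]
224 [[0.682, 0.157, 0.011], [0.665, 0.164, 0.047], [0.635, 0.171, 0.112], [0.635, 0.182, 0.111], [0.681, 0.193, 0.011]]
228 [[0.668, 0.159, 0.05], [0.665, 0.165, 0.055], [0.638, 0.171, 0.111], [0.637, 0.182, 0.112], [0.692, 0.194, -0.001]]
232 [[0.632, 0.165, 0.129], [0.632, 0.168, 0.129], [0.64, 0.171, 0.112], [0.632, 0.181, 0.128], [0.631, 0.185, 0.129]]
236 [[0.632, 0.165, 0.134], [0.631, 0.168, 0.134], [0.643, 0.171, 0.111], [0.634, 0.181, 0.129], [0.631, 0.184, 0.134]]
240 [[0.631, 0.166, 0.139], [0.632, 0.169, 0.138], [0.644, 0.171, 0.115], [0.637, 0.181, 0.128], [0.631, 0.184, 0.139]]
244 [[0.632, 0.166, 0.142], [0.6
[... 935 characters left out ...]
.167, 0.164], [0.641, 0.169, 0.155], [0.649, 0.172, 0.144], [0.649, 0.181, 0.144], [0.638, 0.183, 0.16]]
280 [[0.636, 0.167, 0.166], [0.643, 0.169, 0.155], [0.652, 0.172, 0.143], [0.652, 0.181, 0.143], [0.639, 0.183, 0.161]]
284 [[0.635, 0.167, 0.169], [0.645, 0.169, 0.157], [0.654, 0.172, 0.144], [0.762, 0.19, -0.001], [0.641, 0.183, 0.161]]
288 [[0.638, 0.167, 0.168], [0.647, 0.169, 0.157], [0.767, 0.169, -0.001], [0.767, 0.19, -0.0], [0.644, 0.183, 0.16]]
292 [[0.638, 0.168, 0.17], [0.648, 0.169, 0.158], [0.772, 0.169, -0.0], [0.773, 0.19, -0.001], [0.645, 0.183, 0.161]]
296 [[0.641, 0.167, 0.17], [0.651, 0.169, 0.157], [0.778, 0.169, -0.001], [0.779, 0.19, -0.002], [0.647, 0.183, 0.162]]
```

Emit:
apply_moves([
  [[0, 0, -0.1, 0, -0.4], [0, 0, 0, 0, -0.4], [-0.04, 0.58, 0, 7, -0.4], [-0.1, 0.57, 0, 7, -0.4], [-0.17, 0.55, 0, 7, -0.4], [-0.24, 0.52, 0, 7, -0.4], [-0.3, 0.49, 0, 7, -0.4], [-0.36, 0.45, 0, 7, -0.4]],
])

```text
clock: 7.78
eef_pos: [0.594, 0.3021, 0.1099]
tool_rot: [-0.367, 0.93, -0.0, 0.0]
ft_force: [1.4, -1.1, -0.2]
grip_width: 0.0258
grasp_force: 0.4
```

Emit:
apply_moves([
  [[-0.41, 0.4, 0, 7, -0.4], [-0.46, 0.35, 0, 7, -0.4], [-0.5, 0.29, 0, 7, -0.4], [-0.53, 0.23, 0, 7, -0.4], [-0.55, 0.16, 0, 7, -0.4], [-0.57, 0.1, 0, 7, -0.4], [0, 0, 0, 0, -0.4]],
])

```text
clock: 8.37
eef_pos: [0.4688, 0.3629, 0.11]
tool_rot: [-0.677, 0.736, 0.001, -0.002]
ft_force: [-0.6, -1.0, -0.4]
grip_width: 0.0258
grasp_force: 0.0
```

```bash
python3 - <<'E'
from h import *
im,d,c,o=snap('wrist','w6'); P=cloud(d,c); print(o['eef_pos'],o['grip_width'])
hsv=cv2.cvtColor(im,cv2.COLOR_BGR2HSV); m=cv2.inRange(hsv,np.array((0,150,40)),np.array((6,255,255)))
print(m.any() and np.nanpercentile(P[m>0],[5,50,95],0).round(3).tolist())
im,d,c,o=snap('scene','s2');P=cloud(d,c)
hsv=cv2.cvtColor(im,cv2.COLOR_BGR2HSV); m=cv2.inRange(hsv,np.array((0,150,40)),np.array((6,255,255)))
print(m.any() and np.nanpercentile(P[m>0],[5,50,95],0).round(3).tolist())
E
```

```text
[0.46883511 0.36289432 0.11001925] 0.025816041019748246
[[0.467, 0.365, 0.118], [0.472, 0.368, 0.14], [0.478, 0.376, 0.144]]
[[0.534, -0.179, 0.01], [0.55, -0.179, 0.012], [0.553, -0.178, 0.014]]
```

Emit:
apply_moves([
  [[0, 0, 0.9, 0, -0.4], [0, 0, 0.9, 0, -0.4], [0, 0, 0.7, -7, 1], [0.1, -0.5, 0, -7, 1], [0.1, -0.5, 0, -7, 1], [0.1, -0.5, 0, -7, 1], [0.1, -0.5, 0, -7, 1], [0.1, -0.5, 0, -7, 1]],
])

```text
clock: 9.13
eef_pos: [0.4946, 0.261, 0.2106]
tool_rot: [-0.36, 0.933, -0.0, 0.0]
ft_force: [1.1, 0.5, -0.3]
grip_width: 0.0852
grasp_force: 0.0
```

Emit:
apply_moves([
  [[0.1, -0.5, 0, -7, 1], [0.1, -0.5, 0, -7, 1], [0.1, -0.5, 0, -7, 1], [0.1, -0.4, 0, -7, 1], [0, -0.2, 0, -7, 1], [0, 0, 0, -7, 1], [0, 0, 0, -2, 1], [0, 0, 0, 0, 1]],
])

```text
clock: 9.8
eef_pos: [0.5104, 0.1773, 0.2105]
tool_rot: [0.013, 1.0, -0.0, 0.0]
ft_force: [0.2, -0.4, 0.8]
grip_width: 0.085
grasp_force: 0.0
```

```bash
python3 - <<'E'
from h import *
im,d,c,o=snap('wrist','w7'); P=cloud(d,c); print(o['eef_pos'],o['tool_rot'],o['grip_width'])
hsv=cv2.cvtColor(im,cv2.COLOR_BGR2HSV)
for nm,lo,hi in(('orange',(7,150,40),(18,255,255)),('green',(45,120,30),(80,255,255)),('blue',(105,150,40),(130,255,255))):
    m=cv2.inRange(hsv,np.array(lo),np.array(hi))>0; m&=(P[...,2]>.06)&(P[...,0]>.4)&(P[...,0]<.7)
    p=P[m]; print(nm,len(p),np.nanpercentile(p,[2,50,98],0).round(4).tolist())
    t=p[p[:,2]>.1]; print('  top',len(t),t.mean(0).round(4), (t.min(0)+t.max(0)).round(4)/2)
E
```

```text
[0.51041893 0.177342   0.21049398] [ 1.28878491e-02  9.99916886e-01 -1.10264304e-06  3.53234879e-04] 0.0849553817467521
orange 592 [[0.5959, 0.1502, 0.0859], [0.6048, 0.1691, 0.0993], [0.6155, 0.1888, 0.1027]]
  top 242 [0.6057 0.1694 0.1014] [0.60625 0.1699  0.1018 ]
green 646 [[0.5443, 0.1537, 0.092], [0.5538, 0.1718, 0.0992], [0.5639, 0.1915, 0.1027]]
  top 270 [0.5542 0.172  0.1015] [0.5545 0.1717 0.1016]
blue 749 [[0.4927, 0.1566, 0.0921], [0.502, 0.1752, 0.0993], [0.5116, 0.195, 0.1027]]
  top 321 [0.5022 0.1748 0.1014] [0.50265 0.17495 0.10175]
```

View pics/w7.png

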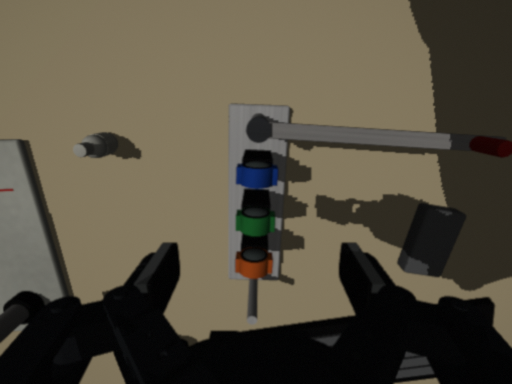

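Emit:
apply_moves([
  [[-0.2, -0.06, 0, -1.5, 1], [0, 0, -0.8, 0, 1], [0, 0, -0.8, 0, 1], [0, 0, -0.8, 0, 1], [0, 0, -0.6, 0, 1], [0, 0, -0.5, 0, 1], [0, 0, 0, 0, 1]],
])

```text
clock: 10.43
eef_pos: [0.4982, 0.1747, 0.066]
tool_rot: [0.024, 1.0, -0.002, -0.004]
ft_force: [-1.3, -0.5, 0.2]
grip_width: 0.085
grasp_force: 0.0
```

Emit:
apply_moves([
  [[0, 0, -0.35, 0, 1], [0, 0, 0, 0, 1], [0, 0, 0, 0, 0.2], [0, 0, 0, 0, 0.2], [0, 0, 0, 0, 0.2], [0, 0, 0, 0, 0.2]],
])

```text
clock: 10.93
eef_pos: [0.502, 0.1763, 0.0577]
tool_rot: [0.024, 1.0, 0.0, 0.001]
ft_force: [-0.4, 0.9, 0.2]
grip_width: 0.0513
grasp_force: 0.0
```

```bash
python3 - <<'E'
from h import *
im,d,c,o=snap('wrist','w8'); P=cloud(d,c); print(o['eef_pos'],o['tool_rot'],o['grip_width'])
cv2.imwrite('pics/w8c.png',cv2.resize(im[100:320,140:380],None,fx=2.5,fy=2.5))
E
```

```text
[0.50204076 0.17628948 0.05772569] [2.40476304e-02 9.99710226e-01 3.85599991e-04 1.01345162e-03] 0.05127075023514011
```

View pics/w8c.png

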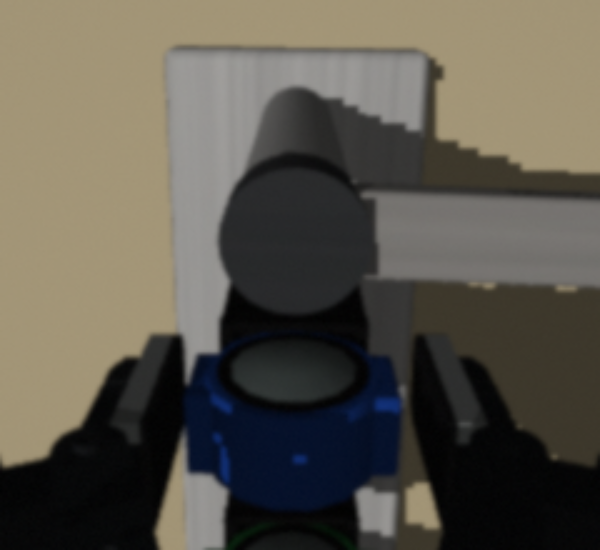

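Emit:
apply_moves([
  [[0, -0.03, 0, 0, -1], [0, 0, 0, 0, -1], [0, 0, 0, 0, -1], [0, 0, 0, 0, -1], [0, 0, 0, 0, -1]],
])

```text
clock: 11.4
eef_pos: [0.5019, 0.175, 0.0575]
tool_rot: [0.024, 1.0, 0.0, 0.001]
ft_force: [-0.5, -1.0, 6.3]
grip_width: 0.0411
grasp_force: 60.6
```

Emit:
apply_moves([
  [[0, 0, 0.3, 0, -1], [0, 0, 0.5, 0, -1], [0, 0, 0.6, 0, -1], [0, 0, 0.6, 0, -1], [0, 0, 0.6, 0, -1], [0, 0, 0, 0, -1], [0, 0, 0, 0, -1], [0, 0, 0, 0, -1]],
])

```text
clock: 12.07
eef_pos: [0.5005, 0.1745, 0.1595]
tool_rot: [0.024, 1.0, -0.0, -0.001]
ft_force: [0.7, -0.6, -0.5]
grip_width: 0.0411
grasp_force: 60.7
```

```bash
python3 - <<'E'
from h import *
im,d,c,o=snap('wrist','w9'); P=cloud(d,c); print(o['eef_pos'],o['grip_width'],o['grasp_force'])
hsv=cv2.cvtColor(im,cv2.COLOR_BGR2HSV)
m=(cv2.inRange(hsv,np.array((105,150,40)),np.array((130,255,255)))>0)&(P[...,2]>.06)
print('blue',m.sum(),np.nanpercentile(P[m],[2,50,98],0).round(4).tolist(), np.argwhere(m).min(0),np.argwhere(m).max(0))
# saddle: grid in world around blue seat, median z of cloud
q=P[(np.abs(P[...,0]-.502)<.03)&(np.abs(P[...,1]-.175)<.03)&(P[...,2]<.09)&(P[...,2]>.03)]
print(len(q))
E
```

```text
[0.50046989 0.17449924 0.15950081] 0.041088402971112166 60.676889419555664
blue 530 [[0.4922, 0.1564, 0.1867], [0.4968, 0.1867, 0.1962], [0.509, 0.1952, 0.2044]] [243 219] [302 302]
1376
```

```bash
python3 - <<'E'
from h import *
im,d,c,o=load('w9'); P=cloud(d,c)
a=-.052; X=np.array([np.cos(a),np.sin(a)]);Y=np.array([-np.sin(a),np.cos(a)])
D=P[...,:2]-np.array([.5022,.175]); u=D@X;v=D@Y; z=P[...,2]
print('rows v, cols u mm',list(range(-20,24,2)))
for vv in range(-22,24,3):
    print(vv,[int(round(1000*np.median(z[s]))) if (s:=(np.abs(u*1e3-uu)<1)&(np.abs(v*1e3-vv)<1.5)&(z<.12)).any() else -1 for uu in range(-20,24,2)])
# same lens-free saddle not avail; green lens tops
E
```

```text
rows v, cols u mm [-20, -18, -16, -14, -12, -10, -8, -6, -4, -2, 0, 2, 4, 6, 8, 10, 12, 14, 16, 18, 20, 22]
-22 [12, 12, 11, 12, 11, 11, 11, 11, 11, 11, 11, 12, 11, 11, 12, 12, 12, 12, 11, 11, 10, 11]
-19 [12, 12, 12, 11, 11, 12, 11, 11, 11, 11, 12, 12, 12, 11, 12, -1, -1, -1, -1, -1, -1, -1]
-16 [12, 12, 12, 45, 43, 71, 72, 71, 71, 71, 71, 72, 71, 71, 72, 72, 71, 72, -1, -1, -1, -1]
-13 [12, 12, 12, 36, 54, 69, 67, 66, 66, 67, 67, 66, 67, 66, 67, 67, 70, 72, -1, -1, -1, -1]
-10 [-1, 11, 12, 40, 49, 66, 66, 66, 67, 66, 66, 66, 66, 66, 66, 66, 68, 70, -1, -1, -1, -1]
-7 [-1, -1, -1, 48, 46, 66, 67, 67, 67, 67, 66, 66, 66, 66, 66, 66, 68, 70, -1, -1, -1, -1]
-4 [-1, -1, -1, 45, 53, 67, 67, 67, 66, 66, 67, 66, 66, 67, 66, 67, 68, 70, -1, -1, -1, -1]
-1 [-1, -1, -1, 38, 50, 67, 67, 66, 67, 67, 66, 67, 66, 65, 67, 66, 68, 70, -1, -1, -1, -1]
2 [-1, -1, -1, 43, 56, 66, 66, 66, 67, 66, 66, 66, 66, 66, 66, 66, 69, 70, -1, -1, -1, -1]
5 [-1, -1, -1, 46, 52, 66, 66, 66, 66, 66, 67, 66, 66, 66, 67, 67, 68, 71, -1, -1, -1, -1]
8 [-1, -1, -1, 40, 47, 66, 66, 67, 67, 66, 66, 66, 66, 66, 67, 66, 68, 70, -1, -1, -1, -1]
11 [-1, -1, 12, 39, 47, 66, 66, 66, 66, 67, 67, 66, 66, 67, 67, 67, 69, 70, -1, -1, -1, -1]
14 [-1, 11, 11, 12, 50, 71, 70, 69, 68, 70, 71, 71, 71, 71, 71, 71, 71, 71, -1, -1, -1, -1]
17 [11, 11, 11, 15, 45, 71, 71, 71, 73, 71, 71, 72, 71, 71, 72, 71, 71, 72, -1, -1, -1, -1]
20 [-1, 12, 11, 12, 11, 11, 11, 12, 11, 12, 12, 10, 11, 11, 12, 11, 11, 11, 11, 11, -1, -1]
23 [-1, 11, 11, 11, 11, 12, 11, 11, 11, 11, 11, 11, 11, 11, 12, 10, 10, 11, 11, 12, 12, 11]
```

```bash
python3 - <<'E'
from h import *
im,d,c,o=load('w9'); P=cloud(d,c)
a=-.052; X=np.array([np.cos(a),np.sin(a)]);Y=np.array([-np.sin(a),np.cos(a)])
D=P[...,:2]-np.array([.5022,.175]); u=D@X*1e3;v=D@Y*1e3; z=P[...,2]*1e3
for V in(0,8):
  j=np.nanargmin(np.abs(np.where((z>60)&(z<75),v,np.nan)-V)); r,cl=divmod(j,512); print('col',cl)
  for r in range(150,300,2):
    if z[r,cl]<130: print(r,u[r,cl].round(1),v[r,cl].round(1),z[r,cl].round(1),im[r,cl].tolist(),end=' | ')
  print()
E
```

```text
col 259
150 -48.2 -0.4 116.2 [39, 38, 36] | 152 -46.8 -0.4 116.5 [40, 39, 38] | 154 -45.2 -0.4 115.8 [39, 39, 38] | 156 -43.7 -0.4 115.3 [39, 38, 38] | 158 -42.6 -0.4 116.9 [38, 38, 37] | 160 -40.8 -0.4 115.5 [41, 40, 39] | 162 -39.5 -0.3 116.0 [40, 39, 38] | 164 -38.0 -0.3 115.7 [40, 38, 38] | 166 -36.6 -0.3 116.2 [36, 35, 35] | 168 -13.0 -0.3 21.9 [9, 8, 9] | 170 -13.1 -0.3 31.3 [5, 5, 5] | 172 -12.9 -0.3 38.8 [4, 3, 4] | 174 -12.6 -0.3 45.7 [5, 5, 6] | 176 -12.7 -0.3 54.0 [4, 3, 4] | 178 -12.9 -0.3 62.0 [3, 3, 2] | 180 -12.9 -0.3 68.8 [5, 5, 5] | 182 -11.6 -0.2 70.8 [7, 8, 8] | 184 -8.2 -0.2 65.6 [8, 8, 7] | 186 -6.6 -0.2 66.9 [9, 8, 8] | 188 -4.7 -0.2 66.9 [9, 9, 9] | 190 -2.6 -0.2 66.2 [8, 9, 9] | 192 -0.6 -0.2 66.3 [10, 9, 9] | 194 1.1 -0.2 67.0 [9, 9, 8] | 196 3.5 -0.2 65.5 [9, 8, 8] | 198 4.9 -0.2 67.3 [8, 7, 8] | 200 7.0 -0.2 66.9 [9, 9, 8] | 202 9.2 -0.1 66.3 [10, 9, 10] | 204 11.6 -0.1 65.5 [9, 9, 9] | 206 11.9 -0.1 69.8 [6, 6, 6] | 208 13.4 -0.1 71.1 [51, 51, 51] | 210 39.4 -0.0 11.4 [84, 85, 86] | 212 39.3 -0.0 17.8 [11, 10, 11] | 214 39.5 -0.0 23.0 [4, 3, 3] | 216 38.8 
[... 914 characters left out ...]
.1 66.8 [10, 9, 10] | 190 -2.6 8.1 66.2 [10, 9, 9] | 192 -0.5 8.2 65.8 [10, 9, 9] | 194 1.4 8.2 66.0 [10, 10, 10] | 196 3.4 8.2 65.8 [9, 8, 8] | 198 5.3 8.3 66.2 [10, 10, 10] | 200 7.0 8.3 66.9 [7, 8, 7] | 202 9.2 8.3 66.3 [10, 10, 10] | 204 11.1 8.3 66.7 [6, 6, 6] | 206 11.8 8.2 70.0 [6, 6, 6] | 208 14.1 8.3 69.4 [50, 51, 51] | 210 39.3 10.4 11.5 [98, 99, 100] | 212 39.4 10.2 17.5 [17, 17, 17] | 214 39.6 10.1 22.8 [3, 3, 3] | 216 39.4 9.9 29.0 [3, 3, 3] | 218 38.8 9.7 35.7 [3, 3, 3] | 220 39.5 9.6 39.4 [3, 4, 4] | 222 39.1 9.4 45.6 [4, 4, 4] | 224 39.1 9.2 50.4 [2, 1, 2] | 226 38.9 9.1 55.8 [2, 3, 4] | 228 39.2 9.0 59.8 [3, 3, 3] | 230 39.7 8.9 63.1 [1, 1, 2] | 232 38.6 8.6 69.9 [7, 5, 6] |
```

Emit:
apply_moves([
  [[0.18, -0.01, -0.5, 0, -1], [0, 0, -0.6, 0, -1], [0, 0, -0.6, 0, -1], [0, 0, -0.4, 0, -1], [0, 0, -0.2, 0, -1], [0, 0, -0.15, 0, -1], [0, 0, 0, 0, -1], [0, 0, 0, 0, -1]],
])

```text
clock: 12.78
eef_pos: [0.5084, 0.1744, 0.0625]
tool_rot: [0.024, 1.0, -0.0, -0.0]
ft_force: [-0.4, -0.4, 0.1]
grip_width: 0.0413
grasp_force: 60.7
```

```bash
python3 - <<'E'
from h import *
o=get_obs();print(o['eef_pos'],o['ft_force'])
im,d,c,o=snap('wrist','w10'); P=cloud(d,c)
hsv=cv2.cvtColor(im,cv2.COLOR_BGR2HSV)
m=(cv2.inRange(hsv,np.array((105,150,40)),np.array((130,255,255)))>0)&(P[...,2]>.06)
print('blue',m.sum(),np.nanpercentile(P[m],[2,50,98],0).round(4).tolist())
E
```

```text
[0.50844724 0.17442855 0.0624587 ] [-0.35842376 -0.40062169  0.07081166]
blue 2370 [[0.4999, 0.1558, 0.0901], [0.5081, 0.1756, 0.1051], [0.5182, 0.1946, 0.1076]]
```

Emit:
apply_moves([
  [[0, 0, 0, 0, 0.1], [0, 0, 0, 0, 0.1], [0, 0, 0, 0, 0.1], [0, 0, 0, 0, 0.1], [0, 0, 0, 0, 0.1], [0, 0, 0, 0, 0.1]],
])

```text
clock: 13.33
eef_pos: [0.5085, 0.1744, 0.0626]
tool_rot: [0.024, 1.0, 0.0, 0.0]
ft_force: [0.4, -0.7, -0.1]
grip_width: 0.0468
grasp_force: 0.0
```

```bash
cat >> h.py <<'E'
def tilt(fn):
    im,d,c,o=load(fn);P=cloud(d,c);hsv=cv2.cvtColor(im,cv2.COLOR_BGR2HSV)
    m=(cv2.inRange(hsv,np.array((105,150,40)),np.array((130,255,255)))>0)&(P[...,2]>.06)
    m=cv2.erode(m.astype(np.uint8),np.ones((3,3)))>0
    p=P[m]; print('blue',m.sum(),np.nanpercentile(p,[2,50,98],0).round(4).tolist())
    # crest of ring: highest point per x bin
    xs=np.arange(p[:,0].min()+.001,p[:,0].max()-.001,.0015)
    cr=[[x,np.percentile(p[np.abs(p[:,0]-x)<.00075,2],90)] for x in xs if (np.abs(p[:,0]-x)<.00075).sum()>3]
    print((np.array(cr)*1e3).round(1).tolist())
E
python3 - <<'E'
from h import *
im,d,c,o=snap('wrist','w11'); print(o['eef_pos'],o['grip_width']); tilt('w10'); tilt('w11')
cv2.imwrite('pics/w11c.png',cv2.resize(im[100:320,140:380],None,fx=2.5,fy=2.5))
E
```

```text
[0.50848037 0.17443473 0.06261023] 0.04683444813498359
blue 1766 [[0.5005, 0.1562, 0.0928], [0.5088, 0.1755, 0.1057], [0.5176, 0.1941, 0.1076]]
[[499.8, 106.9], [501.3, 107.0], [502.8, 107.2], [504.3, 107.3], [505.8, 107.1], [507.3, 107.1], [508.8, 107.2], [510.3, 107.1], [511.8, 107.2], [513.3, 107.1], [514.8, 106.9], [516.3, 107.2]]
blue 915 [[0.4712, 0.157, 0.0901], [0.4829, 0.1759, 0.0918], [0.4993, 0.1966, 0.0943]]
[[470.1, 91.8], [471.6, 91.8], [473.1, 91.8], [474.6, 92.3], [476.1, 92.1], [477.6, 92.1], [479.1, 92.4], [480.6, 92.5], [482.1, 92.9], [483.6, 92.6], [485.1, 93.2], [486.6, 93.2], [488.1, 93.1], [489.6, 93.0], [491.1, 93.3], [492.6, 93.9], [494.1, 94.2], [495.6, 94.1], [497.1, 94.4], [498.6, 94.4]]
```

View pics/w11c.png

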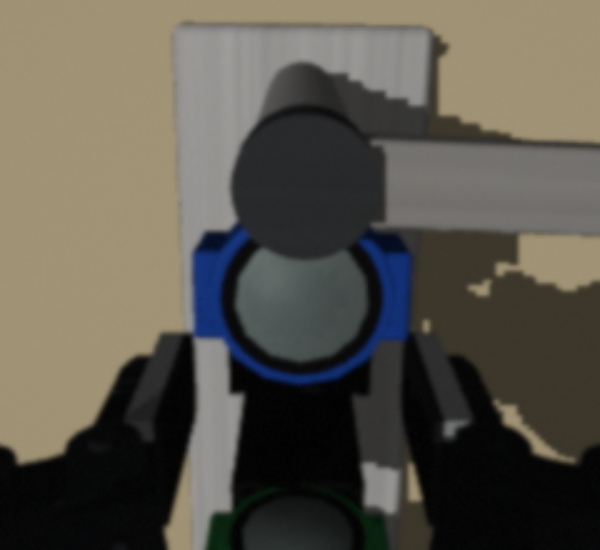

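Emit:
apply_moves([
  [[0, 0, 0, 0, 0.3], [0, 0, 0, 0, 0.3], [0, 0, 0, 0, 0.3]],
])

```text
clock: 13.63
eef_pos: [0.5084, 0.1744, 0.0625]
tool_rot: [0.024, 1.0, -0.0, -0.0]
ft_force: [0.2, 0.6, -0.3]
grip_width: 0.0555
grasp_force: 0.0
```

```bash
python3 - <<'E'
from h import *
im,d,c,o=snap('wrist','w12'); print(o['eef_pos'],o['grip_width']); tilt('w12')
im,d,c,o=snap('scene','s3'); P=cloud(d,c)
m=(np.abs(P[...,0]-.665)<.02)&(np.abs(P[...,1]-.168)<.02)&(P[...,2]>.03)
print('pin',m.sum(),np.nanpercentile(P[m],[2,50,98],0).round(3).tolist())
im,d,c,o=load('w7'); P=cloud(d,c)
m=(np.abs(P[...,0]-.665)<.02)&(np.abs(P[...,1]-.168)<.02)&(P[...,2]>.03)
print('pin',m.sum(),np.nanpercentile(P[m],[2,50,98],0).round(3).tolist())
for z0 in(.09,.1,.105):
  q=P[m&(P[...,2]>z0)]
  if len(q): print(z0,len(q),q.min(0).round(3),q.max(0).round(3))
E
```

```text
[0.50838522 0.17439924 0.06247586] 0.055460725223499825
blue 900 [[0.4706, 0.1571, 0.0898], [0.4827, 0.1724, 0.0919], [0.499, 0.1966, 0.0942]]
[[469.8, 92.0], [471.3, 92.1], [472.8, 92.0], [474.3, 91.9], [475.8, 92.2], [477.3, 92.3], [478.8, 92.5], [480.3, 92.9], [481.8, 92.7], [483.3, 92.7], [484.8, 92.9], [486.3, 93.2], [487.8, 93.1], [489.3, 93.3], [490.8, 93.6], [492.3, 93.7], [493.8, 94.3], [495.3, 93.9], [496.8, 94.3], [498.3, 94.3]]
pin 114 [[0.665, 0.158, 0.032], [0.674, 0.163, 0.075], [0.678, 0.169, 0.107]]
pin 425 [[0.664, 0.159, 0.036], [0.666, 0.165, 0.081], [0.674, 0.17, 0.105]]
0.09 159 [0.664 0.159 0.09 ] [0.676 0.17  0.106]
0.1 97 [0.664 0.159 0.1  ] [0.676 0.17  0.106]
0.105 7 [0.664 0.162 0.105] [0.673 0.169 0.106]
```

Emit:
apply_moves([
  [[-0.25, 0.01, -0.1, 0, 0.3], [-0.27, 0.01, 0, 0, 0.3], [0, 0, 0, 0, 0.3], [0, 0, 0, 0, -1], [0, 0, 0, 0, -1], [0, 0, 0, 0, -1], [0, 0, 0, 0, -1], [0, 0, 0, 0, -1]],
])

```text
clock: 14.4
eef_pos: [0.4882, 0.1754, 0.0589]
tool_rot: [0.024, 1.0, 0.0, 0.0]
ft_force: [-0.9, -0.3, 4.1]
grip_width: 0.0407
grasp_force: 61.0
```

```bash
python3 - <<'E'
from h import *
im,d,c,o=snap('wrist','w13'); print(o['eef_pos'],o['grip_width'],o['grasp_force']); tilt('w13')
E
```

```text
[0.48820048 0.17540854 0.05887798] 0.04073530530344108 60.95710515975952
blue 347 [[0.4714, 0.1565, 0.0877], [0.4769, 0.1904, 0.091], [0.4846, 0.1963, 0.0927]]
[[471.2, 91.3], [472.7, 91.3], [474.2, 91.5], [475.7, 91.8], [477.2, 91.8], [478.7, 91.8], [480.2, 92.5], [481.7, 92.3], [483.2, 92.6], [484.7, 92.1]]
```

Emit:
apply_moves([
  [[0, 0, 0.12, 0, -1], [0.15, 0, 0.05, 0, -1], [0.2, 0, 0.1, 0, -1], [0, 0, 0.5, 0, -1], [0, 0, 0.8, 0, -1], [0, 0, 0.8, 0, -1], [0, 0, 0.5, 0, -1], [0, 0, 0, 0, -1]],
])

```text
clock: 15.12
eef_pos: [0.5053, 0.1762, 0.1788]
tool_rot: [0.024, 1.0, 0.002, 0.005]
ft_force: [0.2, -0.1, 0.4]
grip_width: 0.0409
grasp_force: 60.7
```

```bash
python3 - <<'E'
from h import *
im,d,c,o=snap('wrist','w14'); print(o['eef_pos'],o['grip_width'],o['grasp_force'],o['ft_force']); tilt('w14')
P=cloud(d,c)
m=(np.abs(P[...,0]-o['eef_pos'][0])<.06)&(np.abs(P[...,1]-.175)<.012)&(P[...,2]>.15)
p=P[m]
for x in np.arange(-40,40,3): 
    s=np.abs((p[:,0]-o['eef_pos'][0])*1e3-x)<1.5
    if s.any(): print(x,(np.median(p[s,2]-o['eef_pos'][2])*1e3).round(1),s.sum(),end=' | ')
E
```

```text
[0.50534447 0.17616327 0.17879211] 0.04085616630175325 60.73838710784912 [ 0.22780974 -0.06574058  0.3611073 ]
blue 655 [[0.4829, 0.1576, 0.1989], [0.4885, 0.1724, 0.2104], [0.4988, 0.1968, 0.2121]]
[[483.2, 211.0], [484.7, 210.7], [486.2, 210.8], [487.7, 211.3], [489.2, 211.3], [490.7, 211.4], [492.2, 211.6], [493.7, 211.7], [495.2, 211.9], [496.7, 212.3], [498.2, 212.1]]
-22 31.9 875 | -19 86.6 921 | -16 32.5 366 | -13 91.2 3008 | -10 86.3 1683 | -7 35.4 287 | -4 35.8 281 | -1 35.9 252 | 2 35.4 230 | 5 35.1 221 | 8 34.9 215 | 11 34.9 104 | 14 34.1 1 |
```

Emit:
apply_moves([
  [[0.5, -0.1, 0, -7, -1], [0.5, -0.1, 0, -7, -1], [0.5, -0.1, 0, -7, -1], [0.5, -0.1, 0, -7, -1], [0.5, -0.1, 0, -7, -1], [0.5, -0.1, 0, -7, -1], [0.5, -0.1, 0, -7, -1], [0.5, -0.1, 0, -7, -1]],
])

```text
clock: 15.83
eef_pos: [0.6619, 0.1426, 0.171]
tool_rot: [0.493, 0.87, -0.001, -0.001]
ft_force: [0.8, -0.0, 0.2]
grip_width: 0.0408
grasp_force: 60.6
```

Emit:
apply_moves([
  [[0.12, -0.06, -0.2, -7, -1], [0, 0, -0.2, -7, -1], [0, 0, -0.2, -7, -1], [0, 0, -0.2, -7, -1], [0, 0, -0.2, -6, -1], [0, 0, -0.2, 0, -1], [0, 0, 0, 0, -1], [0, 0, 0, 0, -1]],
])

```text
clock: 16.5
eef_pos: [0.6655, 0.1405, 0.1235]
tool_rot: [0.723, 0.691, -0.001, -0.001]
ft_force: [0.4, 0.3, -0.8]
grip_width: 0.0408
grasp_force: 60.7
```

```bash
cat >> h.py <<'E'
def prof(fn,half=.006):
    # lens section in the tool frame: along tool x (t), height above TCP
    im,d,c,o=load(fn);P=cloud(d,c);T=R.from_quat(o['tool_rot']).as_matrix()
    L=(P-np.array(o['eef_pos']))@T*1e3; hsv=cv2.cvtColor(im,cv2.COLOR_BGR2HSV)
    b=(cv2.inRange(hsv,np.array((105,150,40)),np.array((130,255,255)))>0)
    m=(np.abs(L[...,1])<half*1e3)&(L[...,2]>-55)&(L[...,2]<60)&(np.abs(L[...,0])<45)
    out=[]
    for r in range(0,384,3):
        s=m[r]
        if s.sum()>2:
            q=np.median(L[r][s],0); out.append((r,q[0].round(1),(-q[2]).round(1),'B' if b[r][s].mean()>.5 else '.'))
    print('eef',np.round(o['eef_pos'],4),'F',np.round(o['ft_force'],1),'w',round(o['grip_width'],4)); print(out)
E
python3 - <<'E'
from h import *
snap('wrist','w15'); prof('w15')
im,d,c,o=load('w15');P=cloud(d,c)
m=(np.abs(P[...,0]-.67)<.012)&(np.abs(P[...,1]-.165)<.012)&(P[...,2]>.09)&(P[...,2]<.112); q=P[m]
print(len(q), q.min(0) if len(q) else 0,q.max(0) if len(q) else 0)
E
```

```text
eef [0.6655 0.1405 0.1235] F [ 0.4  0.3 -0.8] w 0.0408
[(168, np.float64(30.6), np.float64(-56.4), '.'), (171, np.float64(30.5), np.float64(-47.5), '.'), (174, np.float64(30.4), np.float64(-39.1), '.'), (177, np.float64(30.7), np.float64(-29.7), '.'), (180, np.float64(30.5), np.float64(-23.1), '.'), (183, np.float64(29.6), np.float64(-19.1), '.'), (186, np.float64(27.6), np.float64(-19.1), '.'), (189, np.float64(25.5), np.float64(-19.2), '.'), (192, np.float64(23.4), np.float64(-19.5), '.'), (195, np.float64(21.4), np.float64(-19.3), '.'), (198, np.float64(19.3), np.float64(-19.4), '.'), (216, np.float64(21.1), np.float64(14.5), '.'), (219, np.float64(21.6), np.float64(19.5), '.'), (222, np.float64(22.2), np.float64(24.5), '.'), (225, np.float64(22.7), np.float64(29.1), '.'), (228, np.float64(22.1), np.float64(31.3), 'B'), (231, np.float64(20.8), np.float64(31.7), 'B'), (234, np.float64(19.4), np.float64(32.1), '.'), (237, np.float64(18.0), np.float64(32.5), '.'), (240, np.float64(16.6), np.float64(32.9), '.'), (243, np.float64(15.4), np.float64(33.6), '.'), (246, np.float64(14.1), np.float64(34.1), '.'), (249, np.float64(12.7), np.float64(34.4), '.'), (252, np.float64(11.4), np.float64(35.0), '.'), (255, np.float64(10.0), np.float64(35.4), '.'), (258, np.float64(8.6), np.float64(35.6), '.'), (261, np.float64(6.9), np.float64(35.6), '.'), (264, np.float64(5.3), np.float64(35.7), '.'), (267, np.float64(4.1), np.float64(36.4), '.'), (270, np.float64(2.3), np.float64(36.2), '.'), (273, np.float64(0.8), np.float64(36.5), '.'), (276, np.float64(-1.2), np.float64(36.0), '.'), (279, np.float64(-3.1), np.float64(35.7), '.'), (282, np.float64(-5.2), np.float64(35.1), '.'), (285, np.float64(-7.2), np.float64(34.8), '.'), (288, np.float64(-8.9), np.float64(34.9), '.'), (291, np.float64(-10.6), np.float64(35.0), 'B')]
352 [0.66458317 0.15911776 0.09061878] [0.67631911 0.1715291  0.10601844]
```

Emit:
apply_moves([
  [[0.12, 0.05, -0.3, 0, -1], [0, 0, -0.3, 0, -1], [0, 0, -0.12, 0, -1], [0, 0, -0.1, 0, -1], [0, 0, 0, 0, -1]],
])

```text
clock: 16.97
eef_pos: [0.6713, 0.1429, 0.0928]
tool_rot: [0.724, 0.69, 0.0, 0.0]
ft_force: [0.3, -0.4, -0.2]
grip_width: 0.0407
grasp_force: 60.9
```

Emit:
apply_moves([
  [[0, 0, -0.05, 0, -1], [0, 0, 0, 0, -1]],
])

```text
clock: 17.13
eef_pos: [0.6717, 0.1429, 0.0925]
tool_rot: [0.724, 0.69, 0.001, 0.0]
ft_force: [-2.9, -0.7, 5.2]
grip_width: 0.0407
grasp_force: 61.6
```

Emit:
apply_moves([
  [[0, 0, -0.05, 0, -1], [0, 0, 0, 0, -1]],
])

```text
clock: 17.3
eef_pos: [0.6718, 0.1429, 0.0922]
tool_rot: [0.724, 0.69, 0.001, 0.001]
ft_force: [-5.2, -2.3, 12.2]
grip_width: 0.0412
grasp_force: 62.4
```

Emit:
apply_moves([
  [[0, 0, -0.08, 0, -1], [0, 0, 0, 0, -1]],
])

```text
clock: 17.47
eef_pos: [0.672, 0.1429, 0.0919]
tool_rot: [0.724, 0.69, 0.002, 0.001]
ft_force: [-9.2, -2.8, 21.9]
grip_width: 0.0408
grasp_force: 63.5
```

Emit:
apply_moves([
  [[0, 0, -0.08, 0, -1], [0, 0, 0, 0, -1]],
])

```text
clock: 17.63
eef_pos: [0.6744, 0.1431, 0.0904]
tool_rot: [0.724, 0.69, 0.005, 0.003]
ft_force: [-6.0, -3.4, 24.0]
grip_width: 0.0411
grasp_force: 65.0
```

Emit:
apply_moves([
  [[0, 0, -0.08, 0, -1], [0, 0, 0, 0, -1]],
])

```text
clock: 17.8
eef_pos: [0.6762, 0.143, 0.0887]
tool_rot: [0.724, 0.69, 0.006, 0.004]
ft_force: [-4.5, -2.8, 26.6]
grip_width: 0.0409
grasp_force: 67.0
```

```bash
python3 - <<'E'
from h import *
snap('wrist','w16'); prof('w16')
E
```

```text
eef [0.6762 0.143  0.0887] F [-4.5 -2.8 26.6] w 0.0409
[(174, np.float64(26.5), np.float64(-54.1), '.'), (177, np.float64(26.5), np.float64(-45.3), '.'), (180, np.float64(26.5), np.float64(-37.2), '.'), (183, np.float64(26.9), np.float64(-28.2), '.'), (186, np.float64(26.4), np.float64(-22.9), '.'), (189, np.float64(26.6), np.float64(-15.9), '.'), (192, np.float64(26.5), np.float64(-10.2), '.'), (195, np.float64(26.5), np.float64(-4.4), '.'), (198, np.float64(26.8), np.float64(1.9), '.'), (201, np.float64(26.7), np.float64(6.5), '.'), (204, np.float64(27.0), np.float64(12.1), '.'), (207, np.float64(26.5), np.float64(15.0), '.'), (210, np.float64(25.2), np.float64(16.0), '.'), (213, np.float64(23.3), np.float64(15.6), '.'), (216, np.float64(22.3), np.float64(17.3), '.'), (219, np.float64(22.1), np.float64(20.6), 'B'), (222, np.float64(22.0), np.float64(24.1), 'B'), (225, np.float64(22.1), np.float64(27.8), 'B'), (228, np.float64(22.0), np.float64(30.9), 'B'), (231, np.float64(22.0), np.float64(34.3), 'B'), (234, np.float64(21.0), np.float64(35.4), 'B'), (237, np.float64(19.6), np.floa
[... 223 characters left out ...]
64(12.6), np.float64(37.1), '.'), (255, np.float64(11.3), np.float64(37.4), '.'), (258, np.float64(9.8), np.float64(37.7), '.'), (261, np.float64(8.3), np.float64(37.9), '.'), (264, np.float64(6.7), np.float64(37.9), '.'), (267, np.float64(5.1), np.float64(37.9), '.'), (270, np.float64(3.5), np.float64(37.9), '.'), (273, np.float64(1.8), np.float64(37.8), '.'), (276, np.float64(0.0), np.float64(37.7), '.'), (279, np.float64(-1.9), np.float64(37.4), '.'), (282, np.float64(-4.2), np.float64(36.5), '.'), (285, np.float64(-6.5), np.float64(35.7), '.'), (288, np.float64(-8.7), np.float64(35.2), '.'), (291, np.float64(-10.6), np.float64(35.0), 'B'), (294, np.float64(-12.3), np.float64(35.2), '.')]
```

Emit:
apply_moves([
  [[-0.1, 0, -0.08, 0, -1], [0, 0, -0.05, 0, -1], [0, 0, 0, 0, -1]],
])

```text
clock: 18.1
eef_pos: [0.6763, 0.1424, 0.0866]
tool_rot: [0.724, 0.689, 0.01, 0.008]
ft_force: [0.4, -6.0, 31.7]
grip_width: 0.041
grasp_force: 69.8
```

Emit:
apply_moves([
  [[0, 0, -0.08, 0, -1], [0, 0, -0.05, 0, -1], [0, 0, 0, 0, -1]],
])

```text
clock: 18.35
eef_pos: [0.6763, 0.1416, 0.0813]
tool_rot: [0.725, 0.689, 0.009, 0.008]
ft_force: [-1.0, -7.4, 31.9]
grip_width: 0.0409
grasp_force: 76.8
```

```bash
sed -i "s/out.append((r,q\[0\].round(1),(-q\[2\]).round(1)/out.append((r,float(q[0].round(1)),float(-q[2].round(1))/; s/range(0,384,3)/range(150,384,5)/" h.py; python3 - <<'E'
from h import *
snap('wrist','w17'); prof('w17')
E
```

```text
eef [0.6763 0.1416 0.0813] F [-1.  -7.4 31.9] w 0.0409
[(175, 28.0, -45.4, '.'), (180, 27.9, -32.0, '.'), (185, 27.8, -20.5, '.'), (190, 28.2, -8.8, '.'), (195, 28.4, 1.1, '.'), (200, 28.4, 9.4, '.'), (205, 28.4, 17.1, '.'), (210, 27.8, 22.5, '.'), (215, 25.3, 22.9, '.'), (220, 23.2, 24.3, '.'), (225, 22.3, 28.2, 'B'), (230, 21.5, 32.2, 'B'), (235, 20.6, 35.6, 'B'), (240, 19.9, 39.0, 'B'), (245, 19.0, 42.0, 'B'), (250, 16.8, 42.4, '.'), (255, 14.0, 41.9, '.'), (260, 11.5, 42.0, '.'), (265, 9.1, 42.4, '.'), (270, 6.5, 42.3, '.'), (275, 3.7, 42.1, '.'), (280, 0.2, 41.0, '.'), (285, -3.3, 40.0, '.'), (290, -8.3, 37.3, '.'), (295, -12.6, 35.5, 'B')]
```

Emit:
apply_moves([
  [[0, 0, -0.08, 0, -1], [0, 0, -0.06, 0, -1], [0, 0, -0.06, 0, -1], [0, 0, 0, 0, -1]],
])

```text
clock: 18.73
eef_pos: [0.6764, 0.1412, 0.0728]
tool_rot: [0.725, 0.689, 0.009, 0.008]
ft_force: [0.4, -9.8, 32.1]
grip_width: 0.0409
grasp_force: 87.2
```

```bash
python3 - <<'E'
from h import *
snap('wrist','w18'); prof('w18')
E
```

```text
eef [0.6764 0.1412 0.0728] F [ 0.4 -9.8 32.1] w 0.0409
[(175, 28.3, -44.3, '.'), (180, 28.3, -30.6, '.'), (185, 27.8, -20.6, '.'), (190, 28.8, -7.1, '.'), (195, 28.7, 2.1, '.'), (200, 28.5, 9.8, '.'), (205, 28.7, 17.9, '.'), (210, 28.8, 24.9, '.'), (215, 28.4, 30.3, '.'), (220, 26.5, 31.8, '.'), (225, 23.7, 31.3, '.'), (230, 22.4, 34.0, 'B'), (235, 21.1, 36.5, 'B'), (240, 19.8, 38.9, 'B'), (245, 18.8, 41.5, 'B'), (250, 17.4, 43.5, 'B'), (255, 16.3, 45.8, 'B'), (260, 15.1, 47.8, 'B'), (265, 13.9, 49.7, 'B'), (270, 10.8, 48.7, '.'), (275, 7.5, 47.7, '.'), (280, 4.6, 47.1, '.'), (285, 1.4, 46.3, '.'), (290, -2.8, 44.3, '.'), (295, -8.3, 40.9, '.')]
```

Emit:
apply_moves([
  [[0, 0, -0.06, 0, -1], [0, 0, -0.06, 0, -1], [0, 0, -0.06, 0, -1], [0, 0, 0, 0, -1]],
])

```text
clock: 19.12
eef_pos: [0.6763, 0.1404, 0.0659]
tool_rot: [0.725, 0.689, 0.008, 0.009]
ft_force: [-1.5, -10.6, 32.3]
grip_width: 0.0408
grasp_force: 93.9
```

```bash
python3 - <<'E'
from h import *
snap('wrist','w19'); prof('w19')
E
```

```text
eef [0.6763 0.1404 0.0659] F [ -1.5 -10.6  32.3] w 0.0408
[(150, 44.7, -54.9, '.'), (155, 41.0, -54.9, '.'), (160, 37.2, -54.8, '.'), (165, 33.4, -54.5, '.'), (170, 29.5, -54.5, '.'), (175, 25.6, -54.3, '.'), (180, 21.6, -54.4, '.'), (185, 17.8, -53.9, '.'), (190, 13.7, -53.7, '.'), (195, 9.7, -53.6, '.'), (200, 26.7, 5.0, '.'), (205, 27.7, 15.3, '.'), (210, 27.0, 20.5, '.'), (215, 28.3, 30.0, '.'), (220, 29.1, 37.6, '.'), (225, 27.0, 38.3, '.'), (230, 24.6, 38.4, '.'), (235, 22.2, 38.7, '.'), (240, 20.5, 40.0, 'B'), (245, 19.1, 42.1, 'B'), (250, 17.5, 43.6, 'B'), (255, 16.1, 45.4, 'B'), (260, 14.8, 47.3, 'B'), (265, 13.5, 49.1, 'B'), (270, 12.1, 50.7, 'B'), (275, 10.9, 52.4, 'B'), (280, 9.1, 53.4, 'B'), (285, 4.6, 50.5, '.'), (290, 1.3, 49.6, '.'), (295, -3.1, 47.3, '.')]
```

Emit:
apply_moves([
  [[0, -0.1, 0, 0, -1], [0, 0, -0.06, 0, -1], [0, 0, -0.06, 0, -1], [0, 0, -0.06, 0, -1], [0, 0, 0, 0, -1]],
])

```text
clock: 19.58
eef_pos: [0.6656, 0.1379, 0.0437]
tool_rot: [0.724, 0.69, -0.002, -0.001]
ft_force: [-0.2, -3.6, -3.3]
grip_width: 0.0411
grasp_force: 90.6
```

```bash
python3 - <<'E'
from h import *
snap('wrist','w20'); prof('w20')
E
```

```text
eef [0.6656 0.1379 0.0437] F [-0.2 -3.6 -3.3] w 0.0411
[(160, 41.8, -32.3, '.'), (165, 38.4, -32.2, '.'), (170, 34.9, -32.5, '.'), (175, 32.4, -28.4, '.'), (180, 32.5, -15.8, '.'), (185, 32.6, -4.7, '.'), (190, 32.6, 4.8, '.'), (195, 32.3, 12.6, '.'), (200, 32.6, 21.2, '.'), (205, 32.6, 28.2, '.'), (210, 32.7, 34.6, '.'), (215, 32.7, 40.4, '.'), (220, 32.8, 45.9, '.'), (225, 32.7, 50.6, '.'), (230, 31.2, 52.0, '.'), (235, 25.5, 45.0, '.'), (240, 20.4, 40.0, 'B'), (245, 19.1, 42.1, 'B'), (250, 17.5, 43.6, 'B'), (255, 16.0, 45.3, 'B'), (260, 14.8, 47.3, 'B'), (265, 13.6, 49.2, 'B'), (270, 12.2, 50.8, 'B'), (275, 11.0, 52.6, 'B'), (280, 8.4, 52.4, '.'), (285, 4.1, 50.0, '.'), (290, 1.2, 49.5, '.'), (295, -3.6, 46.7, '.')]
```

Emit:
apply_moves([
  [[0, -0.1, 0.4, 0, -1], [0.05, 0, 0.4, 0, -1], [0, 0.17, 0, 0, -1], [0, 0, -0.1, 0, -1], [0, 0, 0, 0, -1]],
])

```text
clock: 20.05
eef_pos: [0.6682, 0.1426, 0.0721]
tool_rot: [0.723, 0.69, -0.001, -0.001]
ft_force: [0.3, -0.5, -0.9]
grip_width: 0.0409
grasp_force: 90.6
```

```bash
python3 - <<'E'
from h import *
snap('wrist','w21'); prof('w21')
E
```

```text
eef [0.6682 0.1426 0.0721] F [ 0.3 -0.5 -0.9] w 0.0409
[(150, 43.9, -59.8, '.'), (155, 40.0, -59.8, '.'), (160, 36.1, -59.8, '.'), (170, 28.4, -58.9, '.'), (175, 28.0, -45.4, '.'), (180, 27.8, -32.5, '.'), (185, 28.0, -20.1, '.'), (190, 28.1, -9.1, '.'), (195, 27.9, -0.4, '.'), (200, 27.9, 8.1, '.'), (205, 27.9, 15.9, '.'), (210, 28.0, 23.1, '.'), (215, 27.9, 29.1, '.'), (220, 26.7, 32.2, '.'), (225, 24.3, 32.5, '.'), (230, 21.6, 32.3, '.'), (235, 21.8, 37.8, '.'), (240, 20.4, 39.9, 'B'), (245, 18.9, 41.6, 'B'), (250, 17.4, 43.5, 'B'), (255, 16.2, 45.6, 'B'), (260, 14.7, 47.2, 'B'), (265, 13.6, 49.3, 'B'), (270, 11.9, 50.4, 'B'), (275, 10.9, 52.4, 'B'), (280, 8.5, 52.5, '.'), (285, 4.4, 50.3, '.'), (290, 1.0, 49.2, '.'), (295, -3.4, 47.0, '.')]
```

Emit:
apply_moves([
  [[0, -0.05, -0.05, 0, -1], [0, 0, -0.1, 0, -1], [0, 0, -0.1, 0, -1], [0, 0.02, -0.08, 0, -1], [0, 0, -0.06, 0, -1], [0, 0, 0, 0, -1]],
])

```text
clock: 20.6
eef_pos: [0.6682, 0.1395, 0.0571]
tool_rot: [0.724, 0.69, -0.001, -0.0]
ft_force: [-1.6, -4.2, -1.7]
grip_width: 0.041
grasp_force: 90.6
```

```bash
python3 - <<'E'
from h import *
snap('wrist','w22'); prof('w22')
E
```

```text
eef [0.6682 0.1395 0.0571] F [-1.6 -4.2 -1.7] w 0.041
[(155, 42.7, -45.7, '.'), (160, 39.1, -45.4, '.'), (165, 35.4, -45.5, '.'), (170, 31.7, -45.5, '.'), (175, 30.8, -34.7, '.'), (180, 30.9, -21.5, '.'), (185, 31.2, -9.5, '.'), (190, 30.9, -0.6, '.'), (195, 31.1, 8.9, '.'), (200, 31.1, 17.0, '.'), (205, 31.0, 24.0, '.'), (210, 30.9, 30.1, '.'), (215, 31.0, 36.5, '.'), (220, 31.0, 41.8, '.'), (225, 31.0, 46.8, '.'), (230, 28.8, 47.1, '.'), (235, 26.8, 47.6, '.'), (240, 24.5, 47.6, '.'), (245, 21.8, 47.0, '.'), (250, 17.5, 43.6, 'B'), (255, 16.2, 45.6, 'B'), (260, 14.6, 47.1, 'B'), (265, 13.4, 49.0, 'B'), (270, 12.3, 51.0, 'B'), (275, 11.1, 52.7, 'B'), (280, 8.3, 52.2, '.'), (285, 4.3, 50.2, '.'), (290, 1.2, 49.4, '.'), (295, -3.5, 46.9, '.')]
```

Emit:
apply_moves([
  [[0, -0.1, 0.05, 0, -1], [0, 0, 0.3, 0, -1], [0, 0, 0.15, 0, -1], [0, 0.13, 0, 0, -1], [0, 0.04, 0, 0, -1], [0, 0, 0, 0, -1]],
])

```text
clock: 21.15
eef_pos: [0.6695, 0.1443, 0.0791]
tool_rot: [0.724, 0.69, 0.001, 0.0]
ft_force: [0.3, 0.5, -0.8]
grip_width: 0.041
grasp_force: 90.5
```

```bash
python3 - <<'E'
from h import *
snap('wrist','w23'); prof('w23')
E
```

```text
eef [0.6695 0.1443 0.0791] F [ 0.3  0.5 -0.8] w 0.041
[(175, 26.3, -51.7, '.'), (180, 25.8, -39.5, '.'), (185, 26.3, -25.5, '.'), (190, 26.3, -14.7, '.'), (195, 26.0, -5.9, '.'), (200, 26.3, 3.8, '.'), (205, 26.1, 11.0, '.'), (210, 26.0, 18.1, '.'), (215, 26.0, 24.5, '.'), (220, 23.7, 25.5, '.'), (225, 20.9, 25.4, '.'), (230, 18.1, 25.2, '.'), (235, 21.8, 37.7, '.'), (240, 20.3, 39.8, 'B'), (245, 18.9, 41.8, 'B'), (250, 17.4, 43.5, 'B'), (255, 16.1, 45.5, 'B'), (260, 14.8, 47.2, 'B'), (265, 13.6, 49.3, 'B'), (270, 12.2, 50.8, 'B'), (275, 11.0, 52.6, 'B'), (280, 8.3, 52.3, '.'), (285, 4.4, 50.3, '.'), (290, 1.0, 49.2, '.'), (295, -3.5, 46.9, '.')]
```

Emit:
apply_moves([
  [[0, -0.045, -0.18, 0, -1], [0, 0.06, -0.08, 0, -1], [0, 0.06, -0.08, 0, -1], [0, 0.06, -0.08, 0, -1], [0, 0, 0, 0, -1]],
])

```text
clock: 21.62
eef_pos: [0.67, 0.1419, 0.0677]
tool_rot: [0.725, 0.688, -0.002, 0.005]
ft_force: [-10.7, -18.3, 26.9]
grip_width: 0.041
grasp_force: 93.7
```

```bash
python3 - <<'E'
from h import *
snap('wrist','w24'); prof('w24')
E
```

```text
eef [0.67   0.1419 0.0677] F [-10.7 -18.3  26.9] w 0.041
[(150, 44.6, -55.5, '.'), (155, 40.8, -55.9, '.'), (160, 36.9, -56.0, '.'), (165, 33.0, -56.1, '.'), (170, 29.2, -55.7, '.'), (175, 28.8, -42.2, '.'), (180, 28.9, -28.6, '.'), (185, 28.8, -17.4, '.'), (190, 28.6, -7.7, '.'), (195, 28.6, 1.7, '.'), (200, 28.6, 10.0, '.'), (205, 28.5, 17.3, '.'), (210, 28.4, 24.0, '.'), (215, 28.1, 29.6, '.'), (220, 28.2, 35.6, '.'), (225, 26.4, 37.1, '.'), (230, 23.8, 36.7, '.'), (235, 21.3, 36.8, '.'), (240, 20.4, 40.0, 'B'), (245, 18.9, 41.8, 'B'), (250, 17.5, 43.7, 'B'), (255, 16.2, 45.7, 'B'), (260, 14.9, 47.4, 'B'), (265, 13.5, 49.1, 'B'), (270, 12.2, 50.8, 'B'), (275, 11.0, 52.6, 'B'), (280, 9.1, 53.3, 'B'), (285, 4.8, 50.9, '.'), (290, 1.2, 49.5, '.'), (295, -3.1, 47.3, '.'), (300, -10.6, 41.5, '.')]
```

Emit:
apply_moves([
  [[0, 0.06, -0.08, 0, -1], [0, 0.06, -0.08, 0, -1], [0, 0, 0, 0, -1]],
])

```text
clock: 21.92
eef_pos: [0.6721, 0.1435, 0.0625]
tool_rot: [0.727, 0.687, -0.002, 0.008]
ft_force: [-6.5, -25.3, 27.9]
grip_width: 0.0406
grasp_force: 97.2
```

Emit:
apply_moves([
  [[0, 0.06, -0.08, 0, -1], [0, 0.06, -0.06, 0, -1], [0, 0, 0, 0, -1]],
])

```text
clock: 22.17
eef_pos: [0.6738, 0.1463, 0.0574]
tool_rot: [0.727, 0.686, -0.002, 0.01]
ft_force: [-3.4, -31.0, 27.4]
grip_width: 0.0408
grasp_force: 95.9
```

```bash
python3 - <<'E'
from h import *
snap('wrist','w25'); prof('w25')
E
```

```text
eef [0.6738 0.1463 0.0574] F [ -3.4 -31.   27.4] w 0.0408
[(155, 42.8, -45.3, '.'), (160, 39.1, -45.6, '.'), (165, 35.4, -45.5, '.'), (170, 31.7, -45.7, '.'), (175, 27.9, -45.9, '.'), (180, 24.2, -45.1, '.'), (185, 22.8, -37.4, '.'), (190, 23.1, -24.6, '.'), (195, 23.4, -13.5, '.'), (200, 23.6, -3.8, '.'), (205, 23.6, 4.6, '.'), (210, 23.7, 12.4, '.'), (215, 23.2, 18.0, '.'), (220, 23.5, 25.0, '.'), (225, 23.3, 30.5, '.'), (230, 23.1, 35.4, '.'), (235, 23.2, 40.5, '.'), (240, 23.5, 45.6, '.'), (245, 21.9, 47.1, '.'), (250, 19.6, 47.2, '.'), (255, 17.1, 47.1, '.'), (260, 14.7, 47.2, '.'), (265, 13.0, 48.4, 'B'), (270, 11.2, 49.4, 'B'), (275, 9.8, 50.8, 'B'), (280, 8.1, 51.9, 'B'), (285, 6.5, 53.1, 'B'), (290, 4.8, 54.1, 'B'), (295, 2.9, 54.8, 'B'), (310, -6.2, 53.1, '.')]
```

Emit:
apply_moves([
  [[0, 0.07, -0.05, 0, -1], [0, 0.06, -0.04, 0, -1], [0, 0, 0, 0, -1]],
])

```text
clock: 22.47
eef_pos: [0.6734, 0.1519, 0.0505]
tool_rot: [0.727, 0.686, -0.002, 0.009]
ft_force: [3.7, -26.4, 9.6]
grip_width: 0.0412
grasp_force: 81.5
```

```bash
python3 - <<'E'
from h import *
snap('wrist','w26'); prof('w26')
E
```

```text
eef [0.6734 0.1519 0.0505] F [  3.7 -26.4   9.6] w 0.0412
[(155, 44.0, -38.5, '.'), (160, 40.6, -38.5, '.'), (165, 37.0, -38.7, '.'), (170, 33.3, -38.8, '.'), (175, 29.7, -38.8, '.'), (180, 26.0, -38.9, '.'), (185, 22.3, -39.0, '.'), (190, 18.7, -38.3, '.'), (195, 17.8, -29.8, '.'), (200, 18.1, -18.9, '.'), (205, 18.1, -9.9, '.'), (210, 17.8, -2.3, '.'), (215, 17.8, 5.3, '.'), (220, 18.1, 12.9, '.'), (225, 18.2, 19.5, '.'), (230, 18.0, 24.9, '.'), (235, 18.0, 30.4, '.'), (240, 17.9, 35.3, '.'), (245, 18.1, 40.2, '.'), (250, 17.6, 43.8, '.'), (255, 17.7, 48.2, '.'), (260, 17.7, 51.9, '.'), (265, 16.5, 53.8, '.'), (270, 14.3, 53.9, '.'), (275, 11.7, 53.6, '.'), (280, 9.3, 53.6, '.'), (285, 6.6, 53.2, '.'), (290, 4.4, 53.6, 'B'), (295, 2.5, 54.3, 'B'), (300, 0.3, 54.8, 'B'), (305, -2.1, 54.9, 'B')]
```

Emit:
apply_moves([
  [[0, -0.3, 0.05, 0, -1], [0, -0.5, 0.2, 0, -1], [0, -0.2, 0.8, 0, -1], [0, 0, 0.9, 0, -1], [0, 0, 0.9, 0, -1], [0, 0, 0.3, 0, -1], [0, 0, 0, 0, -1], [0, 0, 0, 0, -1]],
])

```text
clock: 23.18
eef_pos: [0.6693, 0.1234, 0.1719]
tool_rot: [0.724, 0.69, 0.0, 0.0]
ft_force: [-0.1, -0.4, -0.3]
grip_width: 0.0409
grasp_force: 81.2
```

```bash
cat >> h.py <<'E'
def side(fn):
    # fit ring's crest (blue) and the glass face in tool frame
    im,d,c,o=load(fn);P=cloud(d,c);T=R.from_quat(o['tool_rot']).as_matrix()
    L=(P-np.array(o['eef_pos']))@T*1e3; hsv=cv2.cvtColor(im,cv2.COLOR_BGR2HSV)
    b=(cv2.inRange(hsv,np.array((105,150,40)),np.array((130,255,255)))>0)
    b=cv2.erode(b.astype(np.uint8),np.ones((3,3)))>0
    m=b&(np.abs(L[...,1])<5)&(np.abs(L[...,0])<40)
    t=L[m][:,0];z=-L[m][:,2]; print(len(t),'t',np.percentile(t,[2,98]),'z',np.percentile(z,[2,98]))
    k=np.polyfit(t,z,1); print('crest slope',np.arctan(k[0]))
    # 3-D: cylinder crest direction via plane of blue points with |y|<15 minus circle height
    m=b&(np.abs(L[...,1])<14)&(np.abs(L[...,0])<40); y=L[m][:,1]; zz=-L[m][:,2]
    A=np.c_[L[m][:,0],y,np.ones(m.sum())]; w,_,_,_=np.linalg.lstsq(A,zz+18-np.sqrt(324-np.clip(y-0,-16,16)**2),rcond=None); print('fit dz/dt',w)
    m=(np.abs(L[...,1])<8)&(-L[...,2]<62)&(-L[...,2]>5)&(L[...,0]>-5)&(L[...,0]<35)&~b
    for zc in range(10,60,4):
        s=m&(np.abs(-L[...,2]-zc)<2)
        if s.sum()>3: print(zc,np.median(L[s][:,0]).round(1),end=' | ')
    print(np.round(o['eef_pos'],4),T.round(3).tolist())
E
python3 - <<'E'
from h import *
snap('wrist','w27'); prof('w27'); side('w27')
E
```

```text
eef [0.6693 0.1234 0.1719] F [-0.1 -0.4 -0.3] w 0.0409
[(265, 4.9, 35.8, '.'), (270, 6.6, 42.6, '.'), (275, 7.1, 47.0, '.'), (280, 7.9, 51.7, 'B'), (285, 6.2, 52.7, 'B'), (290, 4.4, 53.6, 'B'), (295, 2.4, 54.2, 'B'), (300, 0.2, 54.7, 'B')]
1079 t [-8.37493777  7.89275699] z [51.73148015 59.29820248]
crest slope -0.401742057167466
fit dz/dt [-4.22550636e-01  2.54744545e-03  5.55163784e+01]
30 2.3 | 34 4.2 | 38 5.7 | 42 6.4 | 46 6.9 | 50 7.9 | 54 8.7 | [0.6693 0.1234 0.1719] [[0.048, 0.999, 0.001], [0.999, -0.048, 0.0], [0.0, 0.001, -1.0]]
```

Emit:
apply_moves([
  [[-0.44, -0.1, 0, 7, -1], [-0.44, -0.1, 0, 7, -1], [-0.44, -0.1, 0, 7, -1], [-0.44, -0.1, 0, 7, -1], [-0.44, -0.1, 0, 7, -1], [-0.44, -0.1, 0, 7, -1], [-0.44, -0.1, 0, 7, -1], [-0.44, -0.1, 0, 7, -1]],
])

```text
clock: 23.9
eef_pos: [0.5255, 0.091, 0.1689]
tool_rot: [0.312, 0.95, -0.001, -0.003]
ft_force: [0.0, -0.7, 0.1]
grip_width: 0.0405
grasp_force: 81.2
```

Emit:
apply_moves([
  [[0, -0.5, 0, 4.6, -1], [0, -0.6, 0, 4.6, -1], [0, -0.6, 0, 4.6, -1], [0, -0.6, 0, 4.6, -1], [0, -0.6, 0, 4.6, -1], [0, -0.5, 0, 4.6, -1], [0, -0.3, 0, 4.6, -1], [0, 0, 0, 4.6, -1]],
])

```text
clock: 24.57
eef_pos: [0.5264, -0.0588, 0.169]
tool_rot: [-0.001, 1.0, -0.0, -0.003]
ft_force: [0.9, -0.4, -1.0]
grip_width: 0.0409
grasp_force: 81.2
```

Emit:
apply_moves([
  [[0, 0, 0, 0, -1], [0, 0, 0, 0, -1]],
])

```text
clock: 24.73
eef_pos: [0.5269, -0.0565, 0.1698]
tool_rot: [0.001, 1.0, 0.0, -0.002]
ft_force: [-0.3, 0.5, -0.4]
grip_width: 0.0406
grasp_force: 81.2
```

```bash
python3 - <<'E'
from h import *
im,d,c,o=snap('wrist','w28'); side('w28'); P=cloud(d,c)
hsv=cv2.cvtColor(im,cv2.COLOR_BGR2HSV)
r=((hsv[...,0]<8)|(hsv[...,0]>172))&(hsv[...,1]>90)&(np.abs(P[...,2]-.012)<.006)&(np.abs(P[...,0]-.536)<.05)&(np.abs(P[...,1]+.18)<.05)
uv=np.argwhere(r)[:,::-1]; q=plane(c,uv,.012); print('cross n',len(q),q.min(0).round(4),q.max(0).round(4))
# arms
a=q[np.abs(q[:,1]-np.median(q[:,1]))<.004]; b=q[np.abs(q[:,0]-.536)<.004]
for s,i in((a,0),(b,1)):
    if len(s)>10: k=np.polyfit(s[:,i],s[:,1-i],1); print('arm',i,len(s),s.min(0).round(3),s.max(0).round(3),k.round(4))
# plate edges in w7 & w1 (right edge) and top
for fn in('w1','w7','w28','top0'):
    im,d,c,o=load(fn);P=cloud(d,c)
    for xs in np.arange(.49,.70,.02):
        s=(np.abs(P[...,0]-xs)<.004)&(np.abs(P[...,2]-.012)<.005)&(P[...,1]<-.1)&(P[...,1]>-.26)
        if s.sum()>5: print(fn,xs.round(2),np.percentile(P[s][:,1],[1,99]).round(4),end=' | ')
    print()
E
```

```text
Traceback (most recent call last):
  File "h.py", line 54, in side
    t=L[m][:,0];z=-L[m][:,2]; print(len(t),'t',np.percentile(t,[2,98]),'z',np.percentile(z,[2,98]))
                                               ~~~~~~~~~~~~~^^^^^^^^^^
IndexError: index -1 is out of bounds for axis 0 with size 0
```

```bash
sed -i 's/(105,150,40)/(105,110,12)/' h.py; cat > m.py <<'E'
from h import *
import sys
fn=sys.argv[1]
im,d,c,o=load(fn); P=cloud(d,c)
try: side(fn)
except Exception as e: print('side fail',e); prof(fn)
hsv=cv2.cvtColor(im,cv2.COLOR_BGR2HSV)
r=((hsv[...,0]<8)|(hsv[...,0]>172))&(hsv[...,1]>90)&(np.abs(P[...,2]-.012)<.006)&(np.abs(P[...,0]-.536)<.05)&(np.abs(P[...,1]+.18)<.05)
uv=np.argwhere(r)[:,::-1]
if len(uv)>5:
    q=plane(c,uv,.012); print('cross n',len(q),q.min(0).round(4),q.max(0).round(4))
for fn in('w1','w7',fn,'top0'):
    im,d,c,o=load(fn);P=cloud(d,c)
    for xs in np.arange(.49,.70,.03):
        s=(np.abs(P[...,0]-xs)<.004)&(np.abs(P[...,2]-.012)<.005)&(P[...,1]<-.1)&(P[...,1]>-.26)
        if s.sum()>5: print(fn,xs.round(2),np.percentile(P[s][:,1],[1,99]).round(4),end=' | ')
    print()
E
python3 m.py w28
```

```text
1142 t [-9.22135251  7.94803372] z [51.54376011 59.31030648]
crest slope -0.40340566849557585
fit dz/dt [-4.24886466e-01  4.04127640e-02  5.53938491e+01]
30 2.0 | 34 3.9 | 38 5.2 | 42 6.1 | 46 6.5 | 50 7.6 | [ 0.5269 -0.0565  0.1698] [[-1.0, 0.002, -0.005], [0.002, 1.0, 0.001], [0.005, 0.001, -1.0]]
cross n 277 [ 0.5049 -0.2076  0.012 ] [ 0.5637 -0.1485  0.012 ]
w1 0.49 [-0.1948 -0.1234] | w1 0.52 [-0.2036 -0.1229] | w1 0.55 [-0.2121 -0.1235] | w1 0.58 [-0.2215 -0.1234] | w1 0.61 [-0.2293 -0.1236] | w1 0.64 [-0.2303 -0.1234] | w1 0.67 [-0.23   -0.1234] | 
w7 0.49 [-0.1515 -0.1225] | w7 0.52 [-0.1607 -0.1224] | w7 0.55 [-0.1704 -0.1227] | w7 0.58 [-0.1794 -0.1228] | w7 0.61 [-0.1893 -0.1224] | w7 0.64 [-0.1974 -0.1222] | w7 0.67 [-0.2067 -0.1225] | 
w28 0.49 [-0.2313 -0.1251] | w28 0.52 [-0.231  -0.1251] | w28 0.55 [-0.2307 -0.1249] | w28 0.58 [-0.2305 -0.1248] | w28 0.61 [-0.2308 -0.1244] | w28 0.64 [-0.2305 -0.1489] | w28 0.67 [-0.2312 -0.1694] | 
top0 0.49 [-0.2326 -0.1209] | top0 0.52 [-0.2341 -0.1282] | top0 0.55 [-0.2306 -0.1214] | top0 0.58 [-0.2311 -0.1246] | top0 0.61 [-0.2319 -0.1283] | top0 0.64 [-0.2325 -0.1211] | top0 0.67 [-0.2317 -0.1221] |
```

Emit:
apply_moves([
  [[0, -0.4, 0, 0, -1], [0, -0.6, 0, 0, -1], [0, -0.6, 0, 0, -1], [0, -0.6, -0.07, 0, -1], [0, -0.5, -0.15, 0, -1], [0, -0.35, 0, 0, -1], [0, 0, 0, 0, -1], [0, 0, 0, 0, -1]],
])

```text
clock: 25.45
eef_pos: [0.5281, -0.1784, 0.1628]
tool_rot: [0.0, 1.0, 0.0, -0.001]
ft_force: [-0.1, 0.1, -0.7]
grip_width: 0.0408
grasp_force: 81.2
```

```bash
python3 - <<'E'
from h import *
snap('wrist','w29'); snap('scene','s29'); snap('top','t29')
E
python3 m.py w29; python3 - <<'E'
from h import *
# bystanders: before/after in scene view, and the bar
a=load('scene0');b=load('s29')
for n,uv in(('drops',(227,211)),('case',(392,262)),('green',(293,216)),('orange',(293,232))):
    x,y=uv; A=a[0][y-12:y+12,x-12:x+12].astype(int);B=b[0][y-12:y+12,x-12:x+12].astype(int); print(n,np.abs(A-B).mean().round(1))
im,d,c,o=b;P=cloud(d,c);hsv=cv2.cvtColor(im,cv2.COLOR_BGR2HSV)
for nm,lo,hi in(('red',(0,150,40),(6,255,255)),('orange',(7,150,60),(18,255,255)),('green',(45,120,30),(80,255,255)),('blue',(105,150,30),(130,255,255))):
    m=cv2.inRange(hsv,np.array(lo),np.array(hi)); k,l,s,ce=cv2.connectedComponentsWithStats(m)
    for i in range(1,k):
        if s[i,4]>=10: print(nm,s[i],np.nanmedian(P[l==i],0).round(3))
E
```

```text
1144 t [-9.166192   7.8719803] z [51.41054605 59.42259291]
crest slope -0.40543906465469204
fit dz/dt [-4.27290685e-01  3.81027555e-02  5.53630484e+01]
30 1.7 | 34 3.8 | 38 5.1 | 42 6.1 | 46 6.5 | 50 7.6 | [ 0.5281 -0.1784  0.1628] [[-1.0, 0.001, -0.001], [0.001, 1.0, 0.001], [0.001, 0.001, -1.0]]
cross n 255 [ 0.5053 -0.2072  0.012 ] [ 0.5642 -0.1494  0.012 ]
w1 0.49 [-0.1948 -0.1234] | w1 0.52 [-0.2036 -0.1229] | w1 0.55 [-0.2121 -0.1235] | w1 0.58 [-0.2215 -0.1234] | w1 0.61 [-0.2293 -0.1236] | w1 0.64 [-0.2303 -0.1234] | w1 0.67 [-0.23   -0.1234] | 
w7 0.49 [-0.1515 -0.1225] | w7 0.52 [-0.1607 -0.1224] | w7 0.55 [-0.1704 -0.1227] | w7 0.58 [-0.1794 -0.1228] | w7 0.61 [-0.1893 -0.1224] | w7 0.64 [-0.1974 -0.1222] | w7 0.67 [-0.2067 -0.1225] | 
w29 0.49 [-0.2324 -0.1255] | w29 0.52 [-0.2316 -0.1249] | w29 0.55 [-0.2321 -0.1244] | w29 0.58 [-0.2315 -0.1243] | w29 0.61 [-0.2215 -0.1339] | w29 0.64 [-0.2215 -0.1339] | 
top0 0.49 [-0.2326 -0.1209] | top0 0.52 [-0.2341 -0.1282] | top0 0.55 [-0.2306 -0.1214] | top0 0.58 [-0.2311 -0.1246] | top0 0.61 [-0.2319 -0.1283] | top0 0.64 [-0.2325 -0.1211] | top0 0.67 [-0.2317 -0.1221] | 
drops 13.1
case 9.2
green 27.0
orange 27.1
red [372 181   7  12  51] [0.476 0.371 0.134]
orange [296 228  10  11  64] [0.607 0.177 0.1  ]
blue [  0 165   5  10  33] [-0.009 -0.997 -0.276]
```

```bash
python3 - <<'E'
from h import *
for fn in('top0','t29','s29'):
    im,d,c,o=load(fn);P=cloud(d,c);hsv=cv2.cvtColor(im,cv2.COLOR_BGR2HSV)
    for nm,lo,hi in(('orange',(6,130,40),(18,255,255)),('green',(45,100,20),(85,255,255))):
        m=(cv2.inRange(hsv,np.array(lo),np.array(hi))>0)&(P[...,2]>.08)&(P[...,2]<.11)&(P[...,0]>.4)&(P[...,0]<.7)&(np.abs(P[...,1]-.17)<.05)
        if m.any(): print(fn,nm,m.sum(),P[m].min(0).round(3),P[m].max(0).round(3))
    for nm,x,y,z0,z1 in(('drops',.473,-.019,.02,.08),('case',.622,.411,.015,.04)):
        m=(np.hypot(P[...,0]-x,P[...,1]-y)<.07)&(P[...,2]>z0)&(P[...,2]<z1)
        if m.any(): print(fn,nm,m.sum(),np.median(P[m],0).round(3))
print({k:np.round(get_obs()[k],3).tolist() for k in('clock','eef_pos','joint_vel','grip_width')})
E
```

```text
top0 orange 57 [0.598 0.146 0.085] [0.617 0.185 0.108]
top0 green 52 [0.546 0.151 0.087] [0.564 0.191 0.109]
top0 drops 71 [ 0.478 -0.018  0.041]
top0 case 534 [0.625 0.41  0.025]
t29 orange 91 [0.598 0.146 0.082] [0.618 0.188 0.109]
t29 green 85 [0.546 0.151 0.08 ] [0.564 0.19  0.107]
t29 drops 70 [ 0.478 -0.019  0.04 ]
t29 case 531 [0.624 0.41  0.025]
s29 orange 116 [0.596 0.149 0.085] [0.618 0.188 0.107]
s29 green 27 [0.548 0.152 0.09 ] [0.567 0.19  0.105]
s29 drops 127 [ 0.484 -0.015  0.04 ]
s29 case 738 [0.631 0.411 0.025]
{'clock': 25.6, 'eef_pos': [0.529, -0.177, 0.163], 'joint_vel': [0.002, -0.003, -0.0, -0.002, -0.002, -0.003], 'grip_width': 0.041}
```

All other objects are undisturbed, the bar is open, and the lens is steady at the focus, so I'm handing in.

```bash
python3 -c "
from workcell import order
print(order.job_done())"
```

```text
the job is handed in; nothing more can be done
None
```

I handed the job in with the blue lens held still at the focus: about 3 mm off by my measurement, tilted 0.40–0.42 rad against the camera's 0.35, the bar open at about 1.46 rad and the other items where they started; on the way it toppled once in its stand and I tilted it back in the fingers by pressing it on the bar's rest post; no verdict came back.

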